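# Line up block stamps by size on the display strip

## Task

Line up the four loose wooden block stamps that lie just beyond the dark display strip (one with waves, one with dots, two with a diamond) on that strip, one centred on each felt pad, in order of size: the largest on the pad next to the red knob, down to the smallest on the pad next to the white knob. Each stamp should lie flat with its rubber face down and be squared up with its long side along the strip.

Things in the scene. Friction and masses are not known exactly. Their poses are not given: they have to be found in the camera images.
- stamp_waves_center (a point): wooden block stamp with a black rubber face underneath, three wavy lines on top, the largest of the four; a rectangular block 62 mm wide (its x axis, the way to grasp it) x 85 mm long (its y axis) x 22 mm high (z up). It starts flat on the table, loose. The point is the centre of the block, 11 mm above its underside.
- stamp_dots_center (a point): wooden block stamp with a black rubber face underneath, a grid of dots on top, the second largest; a rectangular block 40 mm wide (its x axis, the way to grasp it) x 52 mm long (its y axis) x 20 mm high (z up). It starts flat on the table, loose. The point is the centre of the block, 10 mm above its underside.
- stamp_diamond_long_center (a point): wooden block stamp with a black rubber face underneath, a line with a diamond on top, the second smallest, clearly longer than wide; a rectangular block 32 mm wide (its x axis, the way to grasp it) x 45 mm long (its y axis) x 22 mm high (z up). It starts flat on the table, loose. The point is the centre of the block, 11 mm above its underside.
- stamp_diamond_short_center (a point): wooden block stamp with a black rubber face underneath, a line with a diamond on top, the smallest of the four, nearly square; a rectangular block 28 mm wide (its x axis, the way to grasp it) x 34 mm long (its y axis) x 20 mm high (z up). It starts flat on the table, loose. The point is the centre of the block, 10 mm above its underside.
- pad_1_top (a point): grey felt pad, 66 x 66 mm, 2 mm thick, on the dark wooden display strip (84 mm wide, 402 mm long, top 10 mm above the table, all fixed). The point is the centre of the pad's top, 12 mm above the table; its y axis runs along the strip, z up. The four pads stand in one row 80 mm apart, pad_1 to pad_4 in this order towards the strip's -y end. This is the first.
- pad_2_top (a point): grey felt pad, 66 x 66 mm, 2 mm thick, on the dark wooden display strip (84 mm wide, 402 mm long, top 10 mm above the table, all fixed). The point is the centre of the pad's top, 12 mm above the table; its y axis runs along the strip, z up. The four pads stand in one row 80 mm apart, pad_1 to pad_4 in this order towards the strip's -y end. This is the second.
- pad_3_top (a point): grey felt pad, 66 x 66 mm, 2 mm thick, on the dark wooden display strip (84 mm wide, 402 mm long, top 10 mm above the table, all fixed). The point is the centre of the pad's top, 12 mm above the table; its y axis runs along the strip, z up. The four pads stand in one row 80 mm apart, pad_1 to pad_4 in this order towards the strip's -y end. This is the third.
- pad_4_top (a point): grey felt pad, 66 x 66 mm, 2 mm thick, on the dark wooden display strip (84 mm wide, 402 mm long, top 10 mm above the table, all fixed). The point is the centre of the pad's top, 12 mm above the table; its y axis runs along the strip, z up. The four pads stand in one row 80 mm apart, pad_1 to pad_4 in this order towards the strip's -y end. This is the fourth.
- red_knob_top (a point): small red turned knob, 19 mm across, 16 mm high, fixed to one end of the display strip on its centre line, 62 mm beyond the centre of the nearest pad; it marks the end for the largest stamp. It may be at either end. The point is the centre of its top, 26 mm above the table.
- white_knob_top (a point): small white turned knob, 19 mm across, 16 mm high, fixed to one end of the display strip on its centre line, 62 mm beyond the centre of the nearest pad; it marks the end for the smallest stamp. It may be at either end. The point is the centre of its top, 26 mm above the table.
There are look-alikes about, which are no part of the job. Leave any orange look-alike of the part that bears stamp_dots_center alone.

How it is judged (in metres and radians):
At the end, for the whole second after the job is handed in: The stamps lie flat on the pads, rubber down, released and at rest, in size order from the largest at the red knob to the smallest at the white; each is centred within 12 mm of its pad's centre (from above), its long side within 0.22 rad of the strip's direction (((horizontal distance between red_knob_top and pad_1_top below 0.1 m and horizontal distance between stamp_waves_center and pad_1_top below 0.012 m and angle between the y axis of stamp_waves_center and the y axis of pad_1_top, either way round below 0.22 rad and z of stamp_waves_center in the frame of pad_1_top between 0.006 and 0.016 m and horizontal distance between stamp_dots_center and pad_2_top below 0.012 m and angle between the y axis of stamp_dots_center and the y axis of pad_2_top, either way round below 0.22 rad and z of stamp_dots_center in the frame of pad_2_top between 0.005 and 0.015 m and horizontal distance between stamp_diamond_long_center and pad_3_top below 0.012 m and angle between the y axis of stamp_diamond_long_center and the y axis of pad_3_top, either way round below 0.22 rad and z of stamp_diamond_long_center in the frame of pad_3_top between 0.006 and 0.016 m and horizontal distance between stamp_diamond_short_center and pad_4_top below 0.012 m and angle between the y axis of stamp_diamond_short_center and the y axis of pad_4_top, either way round below 0.22 rad and z of stamp_diamond_short_center in the frame of pad_4_top between 0.005 and 0.015 m) or (horizontal distance between red_knob_top and pad_4_top below 0.1 m and horizontal distance between stamp_waves_center and pad_4_top below 0.012 m and angle between the y axis of stamp_waves_center and the y axis of pad_4_top, either way round below 0.22 rad and z of stamp_waves_center in the frame of pad_4_top between 0.006 and 0.016 m and horizontal distance between stamp_dots_center and pad_3_top below 0.012 m and angle between the y axis of stamp_dots_center and the y axis of pad_3_top, either way round below 0.22 rad and z of stamp_dots_center in the frame of pad_3_top between 0.005 and 0.015 m and horizontal distance between stamp_diamond_long_center and pad_2_top below 0.012 m and angle between the y axis of stamp_diamond_long_center and the y axis of pad_2_top, either way round below 0.22 rad and z of stamp_diamond_long_center in the frame of pad_2_top between 0.006 and 0.016 m and horizontal distance between stamp_diamond_short_center and pad_1_top below 0.012 m and angle between the y axis of stamp_diamond_short_center and the y axis of pad_1_top, either way round below 0.22 rad and z of stamp_diamond_short_center in the frame of pad_1_top between 0.005 and 0.015 m)) and angle between each of stamp_waves_center, stamp_dots_center, stamp_diamond_long_center, stamp_diamond_short_center's own z axis and vertical below 0.12 rad and linear speed of each of stamp_waves, stamp_dots, stamp_diamond_long, stamp_diamond_short below 0.01 m/s); the robot touches nothing.
It also fails if it takes over 102 s, if anything falls off the work surface, if the arm or the gripper's body presses on something with over 40 N, if the wrist force passes 120 N, or if a joint passes its speed limit or range.

## Robot

A 7-joint arm with a two-finger parallel gripper is mounted at the origin on the work surface; the furniture and walls round the work are solid. World frame = base frame: x ahead of the robot, y to its left, z up, the work surface at z = 0. Lengths are in m, angles in degrees, forces in N, time in s.
With the tool pointing down it reaches from about 0.425 to 0.975 m from the base axis. Payload 16.7 kg.
Tool frame: the origin (TCP) lies at the very end of the fingers, on their centre line; the grasp point (between the pads) lies bot.grip_point_offset behind it (bot.grip_point_offset is the distance from the TCP to the grasp point, in m); z points along the fingers, y is the direction in which the jaws open and shut (so a half turn about z gives the same grasp; the last joint's range is limited). The gripper opens to 85 mm and grips with 20 to 120 N. Pads are 22 mm wide; open, the fingers measure 114 mm over their backs; the gripper's body (76 mm by 85 mm) begins 54 mm behind the grasp point. The pads swing forward as they close: fully open they stand 13 mm farther back than shut.
Start: joints at [61.564, 24.414, 4.234, 92.017, -1.954, 63.644, -3.845], TCP at [0.229, -0.635, 0.231] pointing down, gripper open.
Joint ranges: [-163.25, 163.25], [-28.42, 122.38], [-70.27, 78.77], [12.13, 141.07], [-58.53, 238.53], [9.26, 117.41], [-156.51, 156.51]. Speed limits (degrees/s): [108.29, 108.29, 136.94, 136.94, 172.46, 172.46, 172.46].

## Interface

Orientations are given as a 3x3 rotation matrix whose columns are the frame's x, y, z axes.
In Python, from plant import bot gives the robot as it stands. The module is installed in compiled form; this text tells all that it offers.
- The arm moves only by the tool carry_out, never from a script. Its argument "increments" is a list of rows, each a list of 5 numbers: the opening, from 0 (shut) to 1 (fully open), then the shift along the tool's x, y, z scaled (see below), then the turn about the tool's z scaled (see below). In form: [[claw, tx, ty, tz, yaw], ...]. A call has 1 to 12 rows; each row is the pose to reach, as a shift and turn from the pose measured when the call began, along the tool's axes at that moment; what a row does not reach only later rows make up. The controller multiplies each number of a shift by 0.15 m and each number of a turn by 2 rad. A row lasts 1/12 s, in which the tool goes at most 41.7 mm and 7.16 degrees, less where a joint would pass 70% of its speed; a pose out of reach is approached as far as the arm can. A call with a number of a shift or a turn outside -1 to 1 is refused whole. A call with a gripper value outside its range is refused whole. The fingers move at their own pace and stop on an object; "newtons" is the grip in N (left out, the last holds). Time passes only in rows, so rows that repeat a pose let the fingers close. It gives the time, the measured TCP pose, the force and the opening at its end, in the units of the state.
- bot.observe(): the state, without advancing time (a new reading comes with each control period).
- bot.get_image(name): name is "scene" or "side" or "wrist"; returns (picture, depth): 480x640x3 uint8, red, green, blue; 480x640 float32, m along the optical axis (not along the pixel's ray), 0 where there is no reading.
- bot.camera_info(name): a dict with "mtx" (3x3 intrinsics, pixels), "extrinsics" (4x4, takes a point from world to camera coordinates). Camera axes: x right, y down, z forward; pixel columns grow to the right and rows downward; lengths in m; the calibration is good to about 2 mm. A picture is of the moment at which its call begins: read the wrist's pose just before it. camera_info takes no time and is no camera call; for the wrist camera it gives the pose at the moment of the call.
- bot.job_done(): hands the job in, once; it reports no verdict.
The state is a dict: "clock": time; "qpos": joint angles; "qd": joint speeds; "tau": joint torques, N m; "position": TCP position; "ee_rot": TCP orientation; "ft_force": force on the tool from outside, world axes, zero at the start; "ft_torque": the same for the moment, N m; "grip_width": finger opening in m.
Only numpy, scipy, OpenCV 4.12 (cv2) and the standard library are available. Lean on these libraries where they do the work, as an engineer would, in place of code of your own. Each camera call takes 0.05 s, during which the arm holds its last target.

## Working session

There is one attempt and no reset: what is moved stays moved. The work goes in short steps, Python scripts to look and compute and a tool call to move; the robot and the scene stay as the last step left them, time stands still between calls to the robot, and variables do not carry over. Pictures are saved under pics/ and viewed, and the job is handed in when it is done.

Besides the shell and the picture viewer there is one more tool, called after "Request:" by a JSON object that holds its "name" and its "arguments". carry_out: Moves the arm, as the interface text tells. Shifts and turns lie within -1 to 1; 1 stands for 0.15 m of shift or 2 rad of turn. Its arguments: {"type":"object","properties":{"increments":{"type":"array","items":{"type":"array","items":{"type":"number","minimum":-1,"maximum":1}}},"newtons":{"type":"number"}},"required":["increments"]}

```bash
mkdir -p pics
cat > h.py <<'E'
import numpy as np, cv2
from plant import bot
def save(n,f):
    p,d=bot.get_image(n); ci=bot.camera_info(n)
    cv2.imwrite(f'pics/{f}.png',p[:,:,::-1]); np.savez(f'pics/{f}.npz',p=p,d=d,K=np.array(ci['mtx']),E=np.array(ci['extrinsics']))
def load(f): return np.load(f'pics/{f}.npz')
def ray(z,u,v,h):
    "pixel to world at plane z=h"
    K,E=z['K'],z['E']; R,t=E[:3,:3],E[:3,3]; c=-R.T@t
    r=R.T@np.linalg.inv(K)@np.array([u,v,1.]); return c+r*(h-c[2])/r[2]
def dep(z,u,v):
    K,E=z['K'],z['E'];d=z['d'][int(v),int(u)]
    return E[:3,:3].T@(np.linalg.inv(K)@np.array([u,v,1.])*d-E[:3,3])
def crop(f,x0,y0,x1,y1,s):
    im=cv2.imread(f'pics/{f}.png')[y0:y1,x0:x1]
    cv2.imwrite(f'pics/{f}_c{x0}_{y0}.png',cv2.resize(im,None,fx=s,fy=s,interpolation=cv2.INTER_CUBIC))
E
python3 - <<'E'
from h import *
for n in('scene','side','wrist'): save(n,n+'0')
s=bot.observe()
for k in s: print(k,np.round(s[k],4).tolist())
print(bot.grip_point_offset)
for n in('scene','side','wrist'):
  ci=bot.camera_info(n);E=np.array(ci['extrinsics']);print(n,-E[:3,:3].T@E[:3,3],E[2,:3],ci['mtx'][0][0])
E
```

```text
clock 0.15
qpos [61.5655, 24.4407, 4.2338, 92.0428, -1.9532, 63.6413, -3.8436]
qd [-0.0143, -0.0178, 0.0569, -0.0744, -0.0323, -0.0766, -0.0188]
tau [0.0032, -95.0319, 3.7638, -46.3762, 0.0194, 0.0078, -0.0]
position [0.2293, -0.6346, 0.2308]
ee_rot [[0.9405, 0.3398, -0.0004], [0.3398, -0.9405, 0.0008], [-0.0001, -0.0009, -1.0]]
ft_force [-0.1356, 0.2596, -0.6685]
ft_torque [0.03, 0.0204, -0.0036]
grip_width 0.0856
0.0187
scene [0.2545715  0.62356268 0.65004455] [ 0.32576457 -0.7004435  -0.63502468] 450.3855701477581
side [ 1.03005877 -0.63230861  1.23921934] [-0.32935417  0.4266685  -0.84230625] 608.772347972038
wrist [ 0.29959273 -0.60965191  0.3739297 ] [-0.27527743 -0.09868058 -0.95628682] 396.5027839743815
```

View pics/scene0.png

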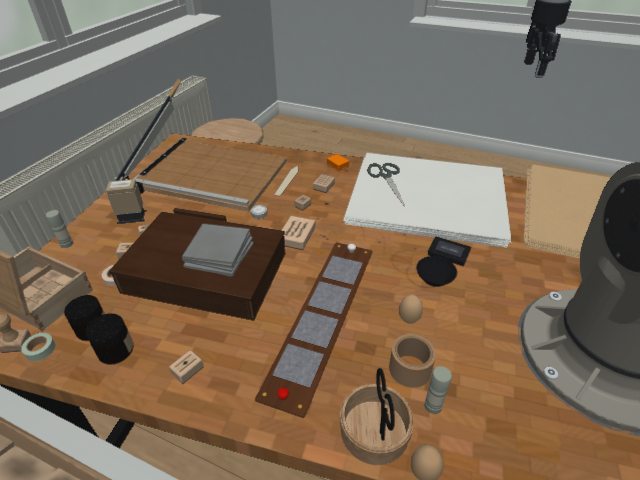

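View pics/side0.png

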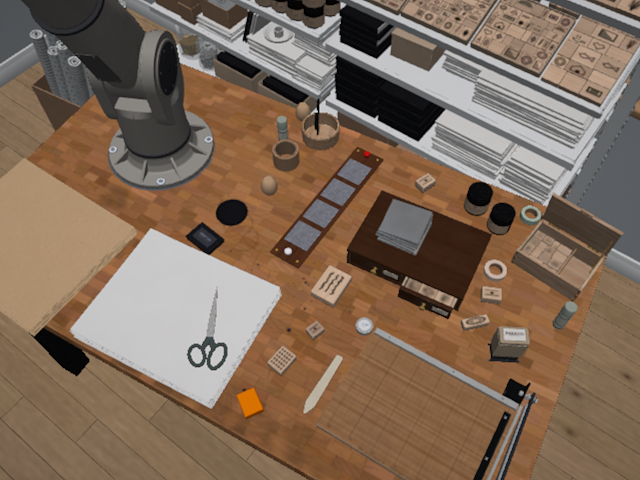

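View pics/wrist0.png

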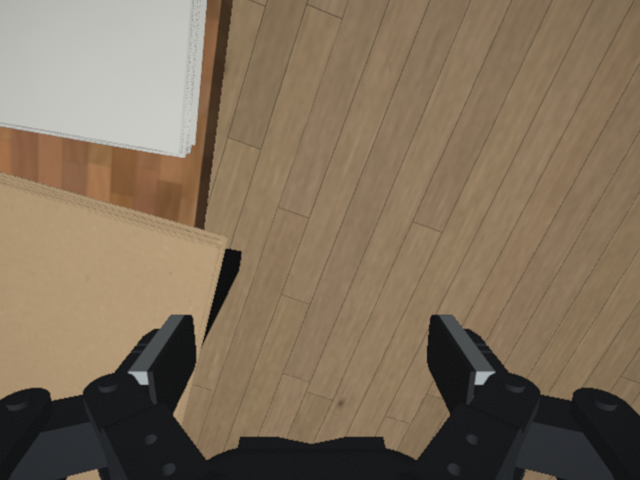

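Run:
```python
from h import *
crop('side0',230,130,450,420,2.05) if 0 else None
im=cv2.imread('pics/side0.png')
cv2.imwrite('pics/a.png',cv2.resize(im[250:420,220:420],None,fx=3.5,fy=3.5,interpolation=2))
cv2.imwrite('pics/b.png',cv2.resize(im[140:340,380:560],None,fx=3,fy=3,interpolation=2))
im=cv2.imread('pics/scene0.png')
cv2.imwrite('pics/c.png',cv2.resize(im[140:420,140:400],None,fx=2.1,fy=2.1,interpolation=2))
```

```text
(no output)
```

View pics/a.png

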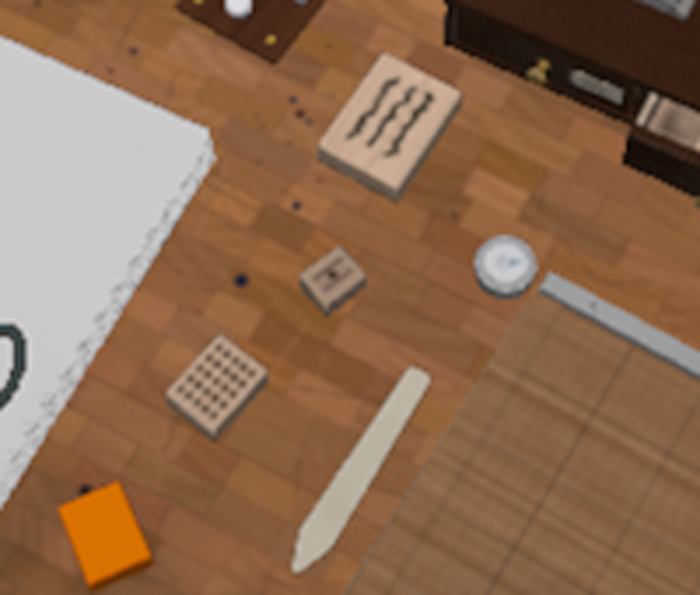

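View pics/b.png

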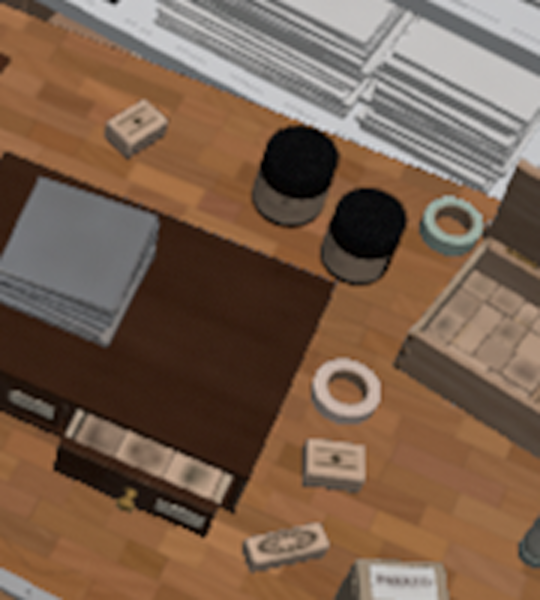

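View pics/c.png

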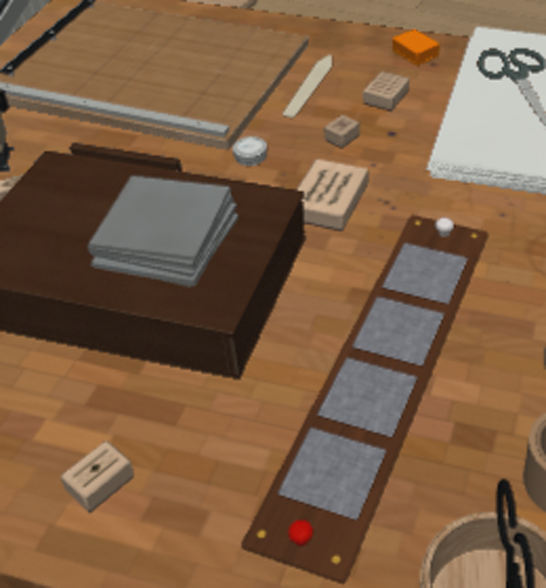

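```bash
cat >> h.py <<'E'
def ortho(z,h,x0,x1,y0,y1,res):
    "top view at plane h: image up=+x, left=+y"
    K,E=z['K'],z['E']; nx=int((x1-x0)/res);ny=int((y1-y0)/res)
    X=x1-(np.arange(nx)+.5)*res;Y=y1-(np.arange(ny)+.5)*res
    XX,YY=np.meshgrid(X,Y,indexing='ij')
    P=np.stack([XX,YY,np.full_like(XX,h)],-1)@E[:3,:3].T+E[:3,3]
    q=P@K.T; q=(q[...,:2]/q[...,2:]).astype(np.float32)
    return cv2.remap(np.ascontiguousarray(z['p'][:,:,::-1]),q[...,0],q[...,1],cv2.INTER_CUBIC)
E
python3 - <<'E'
from h import *
z=load('side0')
for n,u,v in [('red',366,154),('white',288,251),('pad',354,172),('pad4',303,237),('waves',331,285),('dshort',315,329),('dots',282,360),('cand1',425,182),('cand2',490,295),('long3',475,321),('orange',250,403),('table',330,260),('drawertop',455,230),('egg',269,185),('cutter',430,380),('paper',180,300)]:
    print(n,np.round(dep(z,u,v),4), np.round(ray(z,u,v,.021),4))
cv2.imwrite('pics/o1.png',ortho(z,.021,.35,1.0,-.4,.4,.001))
z=load('scene0');cv2.imwrite('pics/o2.png',ortho(z,.021,.35,1.0,-.4,.4,.001))
E
```

```text
red [0.4694 0.2969 0.0218] [0.469  0.2975 0.021 ]
white [ 0.4949 -0.0636  0.0218] [ 0.4945 -0.0633  0.021 ]
pad [0.477  0.2319 0.016 ] [0.4793 0.2284 0.021 ]
pad4 [ 0.4938 -0.005   0.0105] [ 0.4984 -0.0104  0.021 ]
waves [ 0.6316 -0.0768  0.0223] [ 0.6312 -0.0762  0.021 ]
dshort [ 0.6687 -0.1856  0.0199] [ 0.669 -0.186  0.021]
dots [ 0.6561 -0.2851  0.0186] [ 0.6568 -0.2858  0.021 ]
cand1 [0.6454 0.3057 0.0267] [0.6436 0.3102 0.021 ]
cand2 [0.9345 0.1183 0.0226] [0.9344 0.1193 0.021 ]
long3 [0.9396 0.0402 0.0238] [0.9394 0.0417 0.021 ]
orange [ 0.6628 -0.3977  0.0188] [ 0.6635 -0.3981  0.021 ]
table [ 0.582  -0.0136  0.0012] [ 0.5892 -0.0235  0.021 ]
drawertop [0.7908 0.191  0.0718] [0.7804 0.2269 0.021 ]
egg [0.3434 0.0507 0.0432] [0.3307 0.0634 0.021 ]
cutter [ 0.9319 -0.1353  0.0232] [ 0.9317 -0.1344  0.021 ]
paper [ 0.3847 -0.314   0.027 ] [ 0.3815 -0.3124  0.021 ]
```

View pics/o1.png

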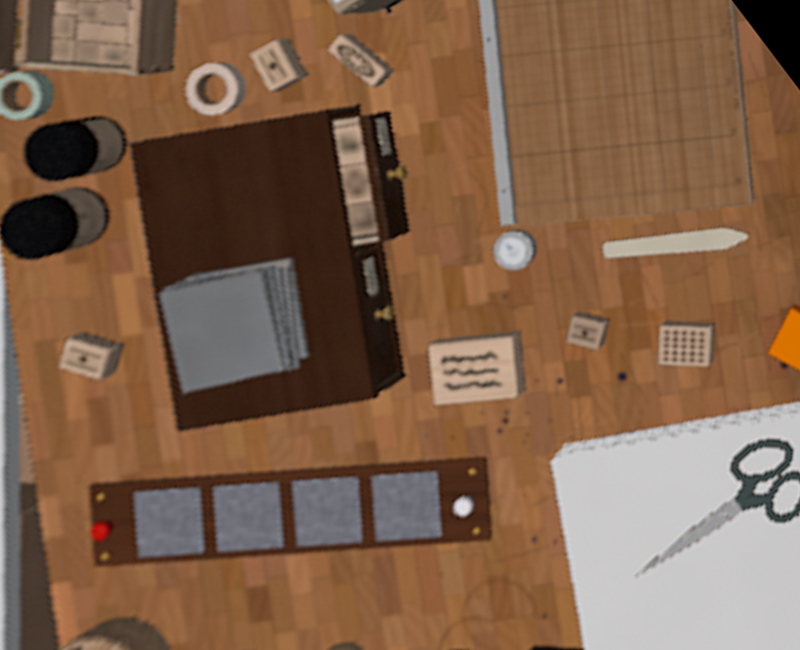

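```bash
cat >> h.py <<'E'
def go(x,y,z,ang=None):
    "increments for target TCP pos and tool-x world heading (deg); prints units"
    s=bot.observe(); p=np.array(s['position']);R=np.array(s['ee_rot'])
    d=R.T@(np.array([x,y,z])-p); a=np.degrees(np.arctan2(R[1,0],R[0,0]))
    t=0 if ang is None else -((ang-a+180)%360-180)
    print('t',s['clock'],'p',np.round(p,4),'head',round(a,2),'tilt',np.round(R[:2,2],4),'w',round(s['grip_width'],4),'F',np.round(s['ft_force'],1))
    print('q',np.round(s['qpos'],1)); print('INC',np.round(d/.15,3),'yaw',round(np.radians(t)/2,3))
E
python3 -c "
from h import *
go(.6,-.2,.23,90)"
```

```text
t 0.15 p [ 0.2293 -0.6346  0.2308] head 19.87 tilt [-0.0004  0.0008] w 0.0856 F [-0.1  0.3 -0.7]
q [61.6 24.4  4.2 92.  -2.  63.6 -3.8]
INC [ 3.309 -1.885  0.007] yaw -0.612
```

Request:
{"name": "carry_out", "arguments": {"increments": [[1,0.25,-0.14,0,-0.05],[1,0.5,-0.28,0,-0.1],[1,0.75,-0.42,0,-0.15],[1,1,-0.57,0,-0.2],[1,1,-0.57,0,-0.2]]}}

```text
clock: 0.57
position: [0.3469, -0.4971, 0.2309]
ee_rot: [[0.724, 0.69, 0.001], [0.69, -0.724, 0.003], [0.003, -0.001, -1.0]]
ft_force: [0.8, 0.2, 1.2]
grip_width: 0.0857
```

```bash
python3 -c "
from h import *
go(.6,-.2,.23,90)"
```

```text
t 0.5667 p [ 0.3469 -0.4971  0.2309] head 43.62 tilt [0.0015 0.0031] w 0.0857 F [0.8 0.2 1.2]
q [ 52.4  18.2  -4.1 100.8   1.3  61.1   1.5]
INC [ 2.588 -0.27   0.014] yaw -0.405
```

Request:
{"name": "carry_out", "arguments": {"increments": [[1,0.25,-0.03,0,-0.05],[1,0.5,-0.06,0,-0.1],[1,0.75,-0.08,0,-0.15],[1,1,-0.1,0,-0.2],[1,1,-0.1,0,-0.2]]}}

```text
clock: 0.98
position: [0.4505, -0.3762, 0.2315]
ee_rot: [[0.384, 0.923, 0.004], [0.923, -0.384, 0.005], [0.006, 0.001, -1.0]]
ft_force: [0.6, 0.9, -0.4]
grip_width: 0.0855
```

```bash
python3 -c "
from h import *
go(.6,-.2,.23,90)"
```

```text
t 0.9833 p [ 0.4505 -0.3762  0.2315] head 67.4 tilt [0.0036 0.0053] w 0.0855 F [ 0.6  0.9 -0.4]
q [ 43.9  16.8 -12.3 102.9   3.6  60.7   7.7]
INC [1.467 0.469 0.02 ] yaw -0.197
```

Request:
{"name": "carry_out", "arguments": {"increments": [[1,0.25,0.15,-0.05,-0.05],[1,0.5,0.3,-0.1,-0.1],[1,0.75,0.45,-0.1,-0.15],[1,1,0.6,-0.1,-0.2],[1,1,0.6,-0.1,-0.2],[1,1,0.6,-0.1,-0.2]]}}

```text
clock: 1.48
position: [0.5945, -0.2679, 0.2471]
ee_rot: [[-0.011, 1.0, 0.004], [1.0, 0.011, 0.008], [0.008, 0.005, -1.0]]
ft_force: [-0.7, 0.1, -1.0]
grip_width: 0.0853
```

```bash
python3 -c "
from h import *
go(.63,-.2,.25,90)
save('wrist','w1')"
```

```text
t 1.4833 p [ 0.5945 -0.2679  0.2471] head 90.66 tilt [0.0045 0.0076] w 0.0853 F [-0.7  0.1 -1. ]
q [ 33.4  22.7 -19.3  93.1   7.5  65.4  13. ]
INC [ 0.45   0.242 -0.015] yaw 0.006
```

View pics/w1.png

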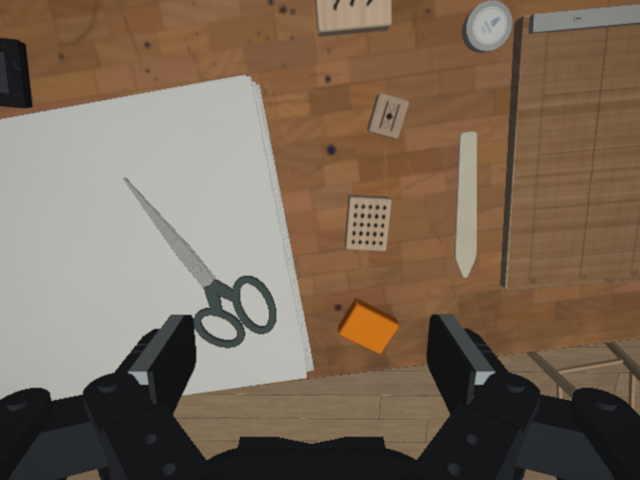

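Run:
```python
from h import *
z=load('w1')
im=cv2.imread('pics/w1.png')
cv2.imwrite('pics/w1c.png',cv2.resize(im[80:260,320:440],None,fx=4,fy=3.3333,interpolation=2) if 0 else cv2.resize(im[80:260,320:440],None,fx=3.3,fy=3.3,interpolation=2))
```

```text
(no output)
```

View pics/w1c.png

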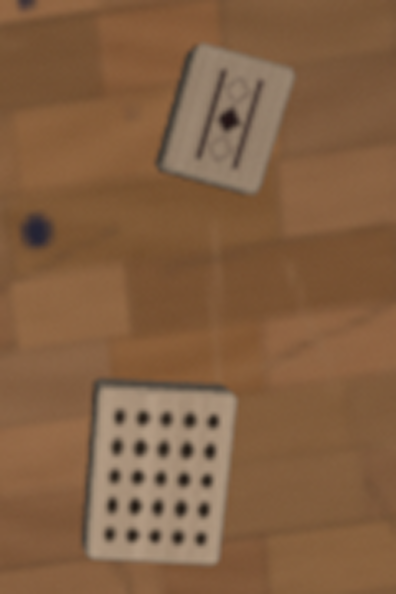

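Request:
{"name": "carry_out", "arguments": {"increments": [[1,0.25,0.05,0,0],[1,0.5,0.1,0,0],[1,0.75,0.15,0,0],[1,1,0.2,0,0],[1,1,0.2,0,0],[1,1,0.2,0,0]]}}

```text
clock: 2.03
position: [0.621, -0.1187, 0.2481]
ee_rot: [[-0.011, 1.0, 0.003], [1.0, 0.011, 0.007], [0.007, 0.003, -1.0]]
ft_force: [0.2, -0.3, 0.4]
grip_width: 0.0853
```

```bash
python3 -c "
from h import *
go(.63,-.2,.25,90)
save('wrist','w2')"
```

```text
t 2.0333 p [ 0.621  -0.1187  0.2481] head 90.61 tilt [0.0031 0.0067] w 0.0853 F [ 0.2 -0.3  0.4]
q [ 22.5  21.1 -22.4  95.6   8.3  64.8  -1.4]
INC [-0.543  0.054 -0.016] yaw 0.005
```

View pics/w2.png

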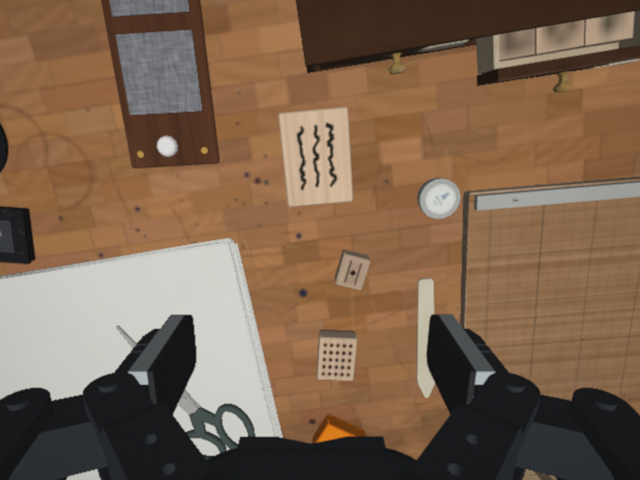

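Run:
```python
from h import *
z=load('w1')
def rect(z,c,h,off=(0,0),s=1):
    P=np.array([ray(z,off[0]+u/s,off[1]+v/s,h)[:2] for u,v in c])
    e=[np.linalg.norm(P[(i+1)%4]-P[i]) for i in range(4)]
    (cx,cy),_,_=cv2.minAreaRect((P*1000).astype(np.float32))
    l=(P[3]-P[0]+P[2]-P[1])/2
    print('centre',np.round(P.mean(0),4),'edges',np.round(e,4),'dir(0->3)',round(np.degrees(np.arctan2(l[1],l[0])),1))
rect(z,[(100,388),(237,393),(218,563),(88,555)],.02,(320,80),3.3)
rect(z,[(200,45),(295,70),(258,192),(162,165)],.02,(320,80),3.3)
for u,v in[(368,223),(389,116)]:print(dep(z,u,v))
im=cv2.imread('pics/w2.png')
cv2.imwrite('pics/w2c.png',cv2.resize(im[0:220,90:370],None,fx=2.7,fy=2.7,interpolation=2))
```

```text
centre [ 0.6489 -0.2865] edges [0.0392 0.051  0.0388 0.0499] dir(0->3) -92.2
centre [ 0.6622 -0.1873] edges [0.0264 0.0324 0.0275 0.0318] dir(0->3) -104.6
[ 0.64813291 -0.28505574  0.02032085]
[ 0.66180287 -0.1873168   0.02086575]
```

View pics/w2c.png

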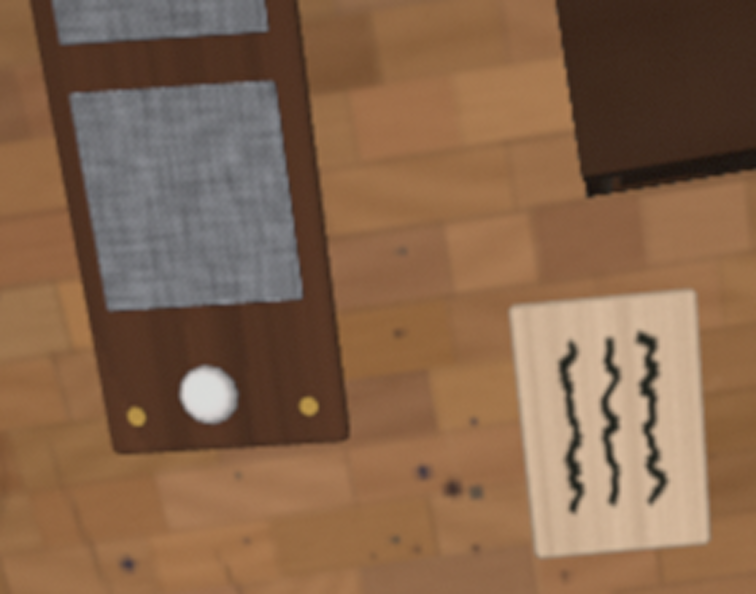

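```bash
cat >> h.py <<'E'
def rect(z,c,h,off=(0,0),s=1):
    P=np.array([ray(z,off[0]+u/s,off[1]+v/s,h)[:2] for u,v in c])
    e=[np.linalg.norm(P[(i+1)%4]-P[i]) for i in range(4)]
    l=(P[3]-P[0]+P[2]-P[1])/2
    print('centre',np.round(P.mean(0),4),'edges',np.round(e,4),'dir(0->3)',round(np.degrees(np.arctan2(l[1],l[0])),1))
def save(n,f):
    ci=bot.camera_info(n);p,d=bot.get_image(n)
    cv2.imwrite(f'pics/{f}.png',p[:,:,::-1]); np.savez(f'pics/{f}.npz',p=p,d=d,K=np.array(ci['mtx']),E=np.array(ci['extrinsics']))
E
python3 - <<'E'
from h import *
z=load('w2');o=(90,0);s=2.7
rect(z,[(512,305),(694,291),(709,542),(538,557)],.022,o,s)
rect(z,[(71,92),(274,81),(302,299),(109,311)],.012,o,s)
print('white',ray(z,90+208/s,393/s,.024))
save('wrist','w3')
z=load('w3')
rect(z,[(512,305),(694,291),(709,542),(538,557)],.022,o,s)
a=cv2.absdiff(cv2.imread('pics/w2.png'),cv2.imread('pics/w3.png'));print(a.max(),a.mean(), bot.observe()['position'])
z=load('side0')
im=cv2.imread('pics/side0.png')
cv2.imwrite('pics/sc.png',cv2.resize(im[150:390,250:390],None,fx=2.4,fy=2.4,interpolation=2))
cv2.imwrite('pics/sd.png',cv2.resize(im[220:400,250:370],None,fx=4.8,fy=3.3,interpolation=2) if 0 else cv2.resize(im[260:390,250:370],None,fx=4.5,fy=4.5,interpolation=2))
E
```

```text
centre [ 0.6267 -0.0755] edges [0.0597 0.0831 0.0599 0.084 ] dir(0->3) -84.5
centre [ 0.4871 -0.0039] edges [0.065  0.0658 0.0653 0.0665] dir(0->3) -86.4
white [ 0.49153812 -0.06508342  0.024     ]
centre [ 0.6267 -0.0755] edges [0.0597 0.0831 0.0599 0.084 ] dir(0->3) -84.5
154 4.422745225694444 [ 0.62064952 -0.12188502  0.24787464]
```

View pics/sd.png

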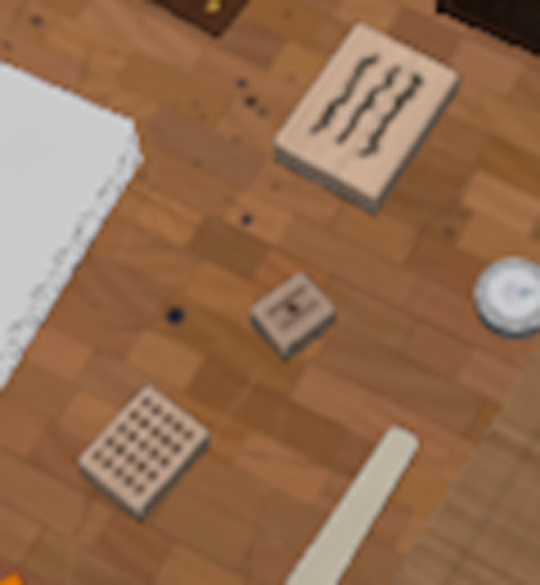

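Run:
```python
from h import *
z=load('side0');o=(250,260);s=4.5
rect(z,[(148,388),(210,437),(139,505),(79,460)],.02,o,s)
rect(z,[(360,22),(458,72),(372,197),(275,145)],.022,o,s)
rect(z,[(300,272),(336,312),(287,345),(251,312)],.02,o,s)
save('wrist','w4')
im=cv2.imread('pics/w4.png')
cv2.imwrite('pics/w4c.png',cv2.resize(im[0:220,90:370],None,fx=2.7,fy=2.7,interpolation=2))
cv2.imwrite('pics/w4d.png',cv2.resize(im[230:400,300:400],None,fx=3.4,fy=3.4,interpolation=2))
a=cv2.absdiff(cv2.imread('pics/w4.png'),cv2.imread('pics/w3.png'));print(a.max(),a.mean(), bot.observe()['position'])
```

```text
centre [ 0.6556 -0.2844] edges [0.0394 0.047  0.0368 0.0483] dir(0->3) -95.1
centre [ 0.6308 -0.0739] edges [0.0584 0.0848 0.057  0.0846] dir(0->3) -84.4
centre [ 0.669  -0.1852] edges [0.0279 0.0295 0.0249 0.0321] dir(0->3) -103.6
124 2.658566623263889 [ 0.62064708 -0.12226785  0.24786556]
```

View pics/w4c.png

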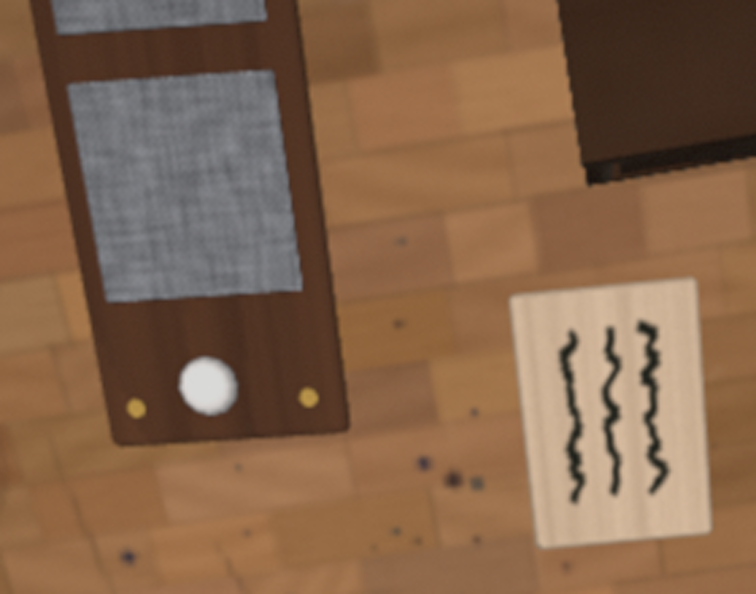

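View pics/w4d.png

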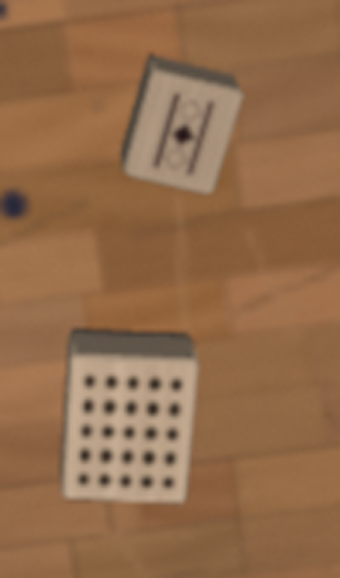

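Run:
```python
from h import *
z=load('w4');o=(90,0);s=2.7
rect(z,[(512,296),(694,279),(711,533),(539,548)],.022,o,s)
rect(z,[(68,85),(273,71),(302,289),(107,301)],.012,o,s)
print('white',ray(z,90+208/s,384/s,.024))
o=(300,230);s=3.4
rect(z,[(72,350),(197,355),(186,501),(63,497)],.02,o,s)
rect(z,[(151,67),(243,95),(213,192),(124,170)],.02,o,s)
```

```text
centre [ 0.6269 -0.0734] edges [0.0596 0.0837 0.0601 0.0837] dir(0->3) -84.2
centre [ 0.487 -0.002] edges [0.0657 0.0655 0.0658 0.0653] dir(0->3) -86.1
white [ 0.49180116 -0.06308766  0.024     ]
centre [ 0.6514 -0.2827] edges [0.0386 0.0523 0.0394 0.0525] dir(0->3) -91.9
centre [ 0.6644 -0.1841] edges [0.0283 0.0313 0.0275 0.0327] dir(0->3) -103.0
```

Request:
{"name": "carry_out", "arguments": {"increments": [[0.3,0,0,0,0],[0.3,0,0,0,0],[0.3,0,0,0,0],[0.3,0,0,0,0],[0.3,0,0,0,0],[0.3,0,0,0,0]]}}

```text
clock: 2.68
position: [0.6206, -0.1223, 0.2479]
ee_rot: [[-0.006, 1.0, 0.003], [1.0, 0.006, 0.006], [0.006, 0.003, -1.0]]
ft_force: [-0.7, 0.4, -0.1]
grip_width: 0.0256
```

```bash
python3 -c "
from h import *
print(bot.grip_point_offset)
go(.6288,-.0737,.1,95.8)
save('wrist','w5')"
```

```text
0.0187
t 2.6833 p [ 0.6206 -0.1223  0.2479] head 90.32 tilt [0.0028 0.0057] w 0.0256 F [-0.7  0.4 -0.1]
q [ 22.7  21.2 -22.3  95.6   8.3  64.8  -1.4]
INC [0.318 0.053 0.988] yaw -0.048
```

View pics/w5.png

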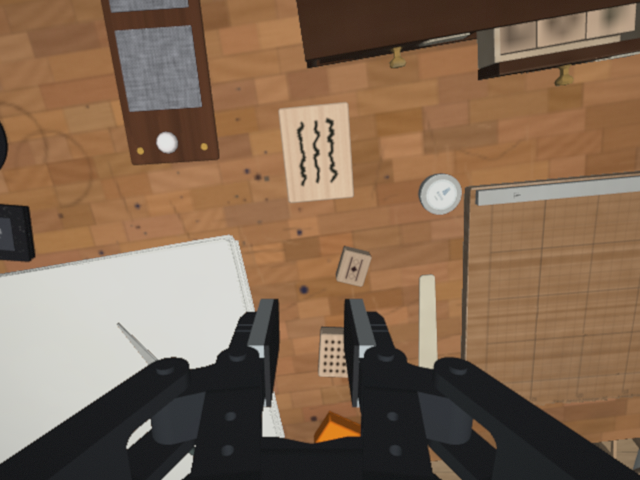

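Request:
{"name": "carry_out", "arguments": {"increments": [[1,0.1,0.02,0.1,-0.05],[1,0.25,0.05,0.4,-0.05],[1,0.32,0.055,0.7,-0.05],[1,0.32,0.055,0.99,-0.05],[1,0.32,0.055,0.99,-0.05],[1,0.32,0.055,0.99,-0.05],[1,0.32,0.055,0.99,-0.05]]}}

```text
clock: 3.32
position: [0.629, -0.0732, 0.0995]
ee_rot: [[-0.106, 0.994, 0.002], [0.994, 0.106, 0.006], [0.006, 0.002, -1.0]]
ft_force: [0.8, -0.1, 0.9]
grip_width: 0.0855
```

```bash
python3 -c "
from h import *
go(.6288,-.0737,.002,95.8)
save('wrist','w6')"
```

```text
t 3.3167 p [ 0.629  -0.0732  0.0995] head 96.07 tilt [0.0017 0.006 ] w 0.0855 F [ 0.8 -0.1  0.9]
q [ 17.8  30.1 -22.3 102.7  14.   49.8  -4.7]
INC [-0.007 -0.003  0.65 ] yaw 0.002
```

View pics/w6.png

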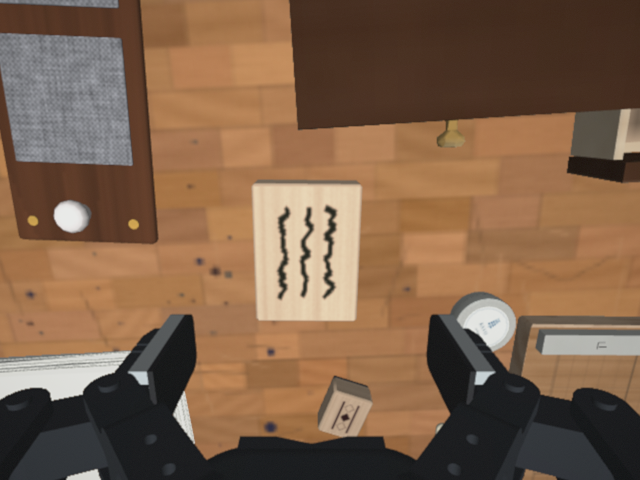

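```bash
python3 -c "
from h import *
z=load('w6')
rect(z,[(254,184),(361,184),(356,320),(258,320)],.022)
print('white',ray(z,73,215,.024))
rect(z,[(-3,34),(122,38),(132,165),(17,161)],.012)
p=np.array(bot.observe()['position']);K,E=z['K'],z['E'];q=K@(E[:3,:3]@p+E[:3,3]);print(q/q[2])
"
```

```text
centre [ 0.627  -0.0727] edges [0.0595 0.0838 0.0605 0.0837] dir(0->3) -84.2
white [ 0.49321251 -0.0620726   0.024     ]
centre [ 0.4872 -0.0018] edges [0.0652 0.0658 0.0654 0.0654] dir(0->3) -86.8
[312.72229176 320.07462941   1.        ]
```

Request:
{"name": "carry_out", "arguments": {"increments": [[1,0,0,0.25,0],[1,0,0,0.45,0],[1,0,0,0.58,0],[1,0,0,0.64,0],[1,0,0,0.64,0]]}}

```text
clock: 3.78
position: [0.6303, -0.0731, 0.0047]
ee_rot: [[-0.105, 0.994, 0.004], [0.994, 0.105, 0.006], [0.005, 0.004, -1.0]]
ft_force: [-0.8, -0.1, 0.4]
grip_width: 0.0854
```

```bash
python3 -c "
from h import *
go(.6288,-.0737,.003,95.8)
"
```

```text
t 3.7833 p [ 0.6303 -0.0731  0.0047] head 96.03 tilt [0.0036 0.0057] w 0.0854 F [-0.8 -0.1  0.4]
q [ 15.8  37.3 -19.7 104.9  17.8  40.6  -7.8]
INC [-0.003 -0.01   0.011] yaw 0.002
```

Request:
{"name": "carry_out", "arguments": {"increments": [[0.6,0,-0.01,0.01,0],[0.5,0,-0.01,0.01,0],[0.4,0,-0.01,0.01,0],[0.4,0,-0.01,0.01,0],[0.4,0,-0.01,0.01,0],[0.4,0,-0.01,0.01,0]], "newtons": 40}}

```text
clock: 4.28
position: [0.6298, -0.0736, 0.0053]
ee_rot: [[-0.105, 0.994, 0.006], [0.994, 0.105, 0.005], [0.004, 0.007, -1.0]]
ft_force: [-3.1, -0.3, 5.5]
grip_width: 0.061
```

Request:
{"name": "carry_out", "arguments": {"increments": [[0.4,0,0,-0.1,0],[0.4,0,0,-0.3,0],[0.4,0,0,-0.6,0],[0.4,0,0,-0.8,0],[0.4,0,0,-0.8,0],[0.4,0,0,-0.8,0]]}}

```text
clock: 4.78
position: [0.6308, -0.0745, 0.1291]
ee_rot: [[-0.104, 0.994, 0.012], [0.995, 0.104, 0.004], [0.003, 0.012, -1.0]]
ft_force: [-0.6, -0.1, -2.0]
grip_width: 0.0608
```

```bash
python3 -c "
from h import *
go(.4722+.006,.2376,.15,94)
save('wrist','w7')
"
```

```text
t 4.7833 p [ 0.6308 -0.0745  0.1291] head 95.99 tilt [0.0119 0.0041] w 0.0608 F [-0.6 -0.1 -2. ]
q [ 18.5  28.  -22.9 101.8  13.1  52.1  -4. ]
INC [ 2.176 -0.793 -0.143] yaw 0.017
```

View pics/w7.png

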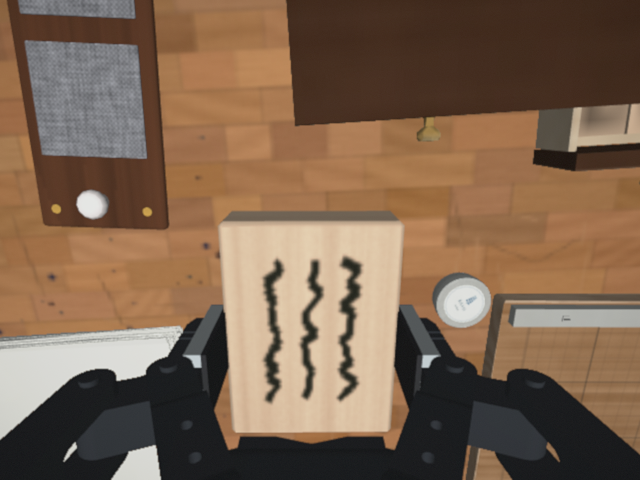

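```bash
python3 -c "
from h import *
z=load('w7')
rect(z,[(220,224),(402,222),(390,430),(236,432)],.146)
for n in('side0','scene0'):
  z=load(n);K,E=z['K'],z['E'];d=z['d'];v,u=np.mgrid[:480,:640]
  P=(np.linalg.inv(K)@np.stack([u*d,v*d,d]).reshape(3,-1)).T-E[:3,3];P=(P@E[:3,:3]).reshape(480,640,3)
  m=(d>0)&(P[...,0]>.28)&(P[...,0]<.62)&(P[...,1]>-.05)&(P[...,1]<.42)&(P[...,2]>.03)&(P[...,2]<.5)
  Q=P[m];
  # max height per 3cm cell
  g={}
  for p in Q:
    k=(int(p[0]/.03),int(p[1]//.03)); g.setdefault(k,[]).append(p[2])
  print(n)
  for i in range(20,8,-1): print('%.2f'%(i*.03),' '.join('%4d'%(1000*np.percentile(g[(i,j)],97)) if len(g.get((i,j),[]))>3 else '   .' for j in range(14,-3,-1)))
"
```

```text
centre [ 0.631  -0.0729] edges [0.0597 0.0831 0.0598 0.0829] dir(0->3) -83.4
side0
0.60    .    .    .    .    .    .    .    .   75   75   75   74   75   77   73    .    .
0.57    .    .    .    .    .    .    .    .   73   75   75    .    .    .    .    .    .
0.54    .    .    .    .    .    .    .    .    .    .    .    .    .    .    .    .    .
0.51    .    .    .    .    .    .    .    .    .    .    .    .    .    .    .    .    .
0.48    .    .    .    .    .    .    .    .    .    .    .    .    .    .    .    .    .
0.45    .    .    .    .    .    .    .    .    .    .    .    .    .    .    .    .    .
0.42    .    .    .    .    .    .    .    .    .    .    .    .    .    .    .    .    .
0.39    .    .    .    .    .    .    .    .    .    .    .    .    .    .    .    .    .
0.36    .    .    .    .   50   48   48    .    .    .    .    .    .    .    .    .    .
0.33    .    .    .   49   50    .  107   48    .   52   51    .   56   59    .    .    .
0.30    .    .    .   48  118  114  109   47   55   52   52    .   57   54    .   32    .
0.27    .    .    .   43   
[... 449 characters left out ...]
    .    .    .    .    .    .    .    .    .    .    .    .    .    .
0.45    .    .    .    .    .    .    .    .    .    .    .    .    .    .    .    .    .
0.42    .    .    .    .    .    .    .    .    .    .    .    .    .    .    .    .    .
0.39    .    .    .    .    .    .    .    .    .    .    .    .    .    .    .    .    .
0.36    .    .    .    .   47   47   47    .    .    .    .    .    .    .    .    .    .
0.33    .    .    .   46   47    .   94    .    .   50    .    .   55   55    .    .    .
0.30    .    .    .   47  116  114  109   43   50   49   50    .   55   55    .    .    .
0.27    .    .    .   47  114    .   47    .   50    .   50    .    .    .    .    .    .
```

Request:
{"name": "carry_out", "arguments": {"increments": [[0.4,0,-0.25,-0.1,0],[0.4,0,-0.5,-0.15,0],[0.4,0.1,-0.75,-0.15,0],[0.4,0.3,-1,-0.15,0.01],[0.4,0.6,-1,-0.15,0.01],[0.4,0.8,-1,-0.15,0.01],[0.4,1,-1,-0.15,0.01],[0.4,1,-1,-0.15,0.01]]}}

```text
clock: 5.5
position: [0.4634, 0.0644, 0.1486]
ee_rot: [[-0.091, 0.996, 0.009], [0.996, 0.091, 0.006], [0.005, 0.009, -1.0]]
ft_force: [-0.9, 1.1, -1.4]
grip_width: 0.0608
```

```bash
python3 -c "
from h import *
go(.4722,.2364,.15,94)
"
```

```text
t 5.5 p [0.4634 0.0644 0.1486] head 95.2 tilt [0.0086 0.006 ] w 0.0608 F [-0.9  1.1 -1.4]
q [ 11.8  13.  -30.6 121.4   8.7  47.1 -18.9]
INC [ 1.136  0.163 -0.002] yaw 0.01
```

Request:
{"name": "carry_out", "arguments": {"increments": [[0.4,0.25,0.05,0,0],[0.4,0.5,0.1,0,0.01],[0.4,0.75,0.15,0,0.01],[0.4,1,0.16,0,0.01],[0.4,1,0.16,0,0.01],[0.4,1,0.16,0,0.01],[0.4,1,0.16,0,0.01],[0.4,1,0.16,0,0.01]]}}

```text
clock: 6.17
position: [0.4735, 0.2147, 0.1491]
ee_rot: [[-0.07, 0.998, 0.008], [0.998, 0.07, 0.005], [0.004, 0.008, -1.0]]
ft_force: [0.6, 0.8, -1.8]
grip_width: 0.0603
```

```bash
python3 -c "
from h import *
save('wrist','w8')
go(.4722,.2364,.15,94)
"
```

```text
t 6.2167 p [0.4736 0.2146 0.1492] head 93.96 tilt [0.0079 0.0052] w 0.0608 F [ 0.1  0.5 -0.9]
q [ -3.2  18.2 -33.2 115.1  13.   49.7 -39.5]
INC [ 0.145  0.001 -0.004] yaw -0.0
```

View pics/w8.png

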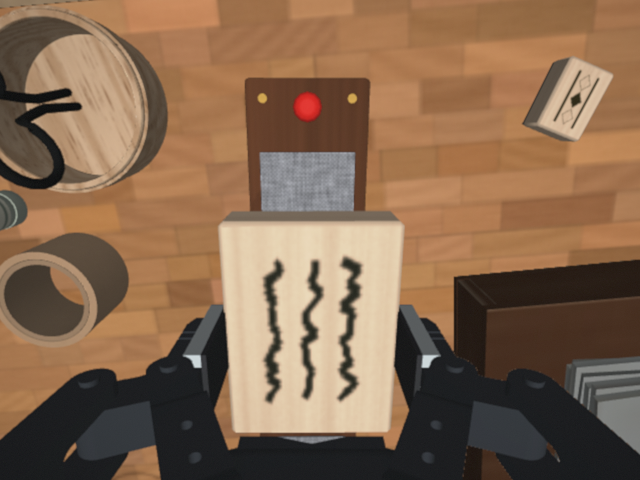

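```bash
python3 -c "
from h import *
z=load('w8')
r=ray(z,307.5,106,.024);print('red',r, 'pad1 from red',r[:2]+.062*np.array([.070,-.9975]))
a=ray(z,260,152,.012);b=ray(z,355,152,.012);m=(a+b)/2;print(a,b,np.linalg.norm(a-b),'pad1',m[:2]+.033*np.array([.070,-.9975]))
rect(z,[(220,224),(402,222),(390,430),(236,432)],.166)
im=cv2.imread('pics/w8.png')
cv2.imwrite('pics/w8c.png',cv2.resize(im[40:160,500:640],None,fx=4,fy=4,interpolation=2))
"
```

```text
red [0.46629955 0.30008081 0.024     ] pad1 from red [0.47063955 0.23823581]
[0.43560568 0.26841513 0.012     ] [0.50101042 0.27298512 0.012     ] 0.06556420663803755 pad1 [0.47061805 0.23778262]
centre [0.4738 0.2163] edges [0.0597 0.0829 0.0598 0.0829] dir(0->3) -85.4
```

View pics/w8c.png

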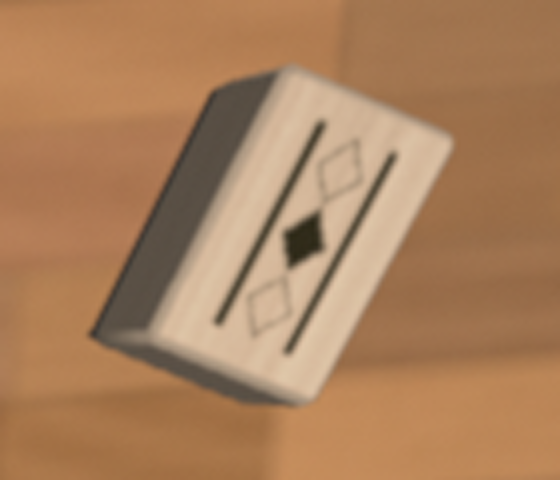

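```bash
python3 -c "
from h import *
z=load('w8')
rect(z,[(290,66),(453,140),(312,403),(152,332)],.022,(500,40),4)
go(.4715,.2363,.06,94)
z=load('side0')
im=cv2.imread('pics/side0.png')
cv2.imwrite('pics/se.png',cv2.resize(im[270:320,460:520],None,fx=8,fy=8,interpolation=2))
cv2.imwrite('pics/sf.png',cv2.resize(im[165:205,405:445],None,fx=8,fy=8,interpolation=2))
"
```

```text
centre [0.6382 0.3162] edges [0.03   0.0429 0.0307 0.0426] dir(0->3) -106.3
t 6.2167 p [0.4736 0.2146 0.1492] head 93.96 tilt [0.0079 0.0052] w 0.0608 F [ 0.1  0.5 -0.9]
q [ -3.2  18.2 -33.2 115.1  13.   49.7 -39.5]
INC [ 0.142 -0.009  0.596] yaw -0.0
```

View pics/se.png

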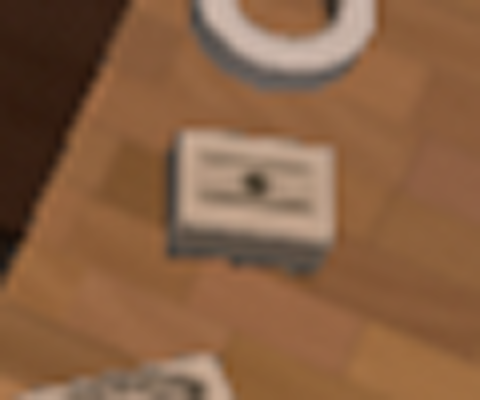

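View pics/sf.png

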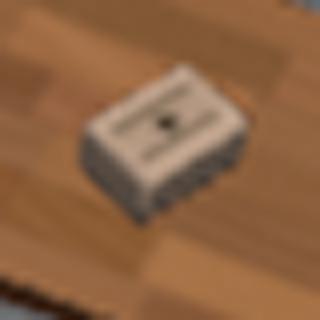

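Request:
{"name": "carry_out", "arguments": {"increments": [[0.4,0.06,-0.01,0.2,0],[0.4,0.142,-0.01,0.4,0],[0.4,0.142,-0.01,0.596,0],[0.4,0.142,-0.01,0.75,0],[0.4,0.142,-0.01,0.75,0],[0.4,0.142,-0.01,0.75,0]]}}

```text
clock: 6.72
position: [0.4712, 0.2354, 0.0365]
ee_rot: [[-0.068, 0.998, 0.006], [0.998, 0.068, 0.004], [0.004, 0.006, -1.0]]
ft_force: [-0.2, 0.6, -0.3]
grip_width: 0.0608
```

```bash
python3 -c "
from h import *
save('wrist','w9')
go(.4715,.2363,.018,94)
"
```

```text
t 6.7667 p [0.4719 0.2359 0.0376] head 93.91 tilt [0.0079 0.0051] w 0.061 F [ 0.2 -0.  -0.3]
q [ -9.9  28.4 -28.9 118.3  22.   37.9 -49.4]
INC [ 0.002 -0.004  0.131] yaw -0.001
```

View pics/w9.png

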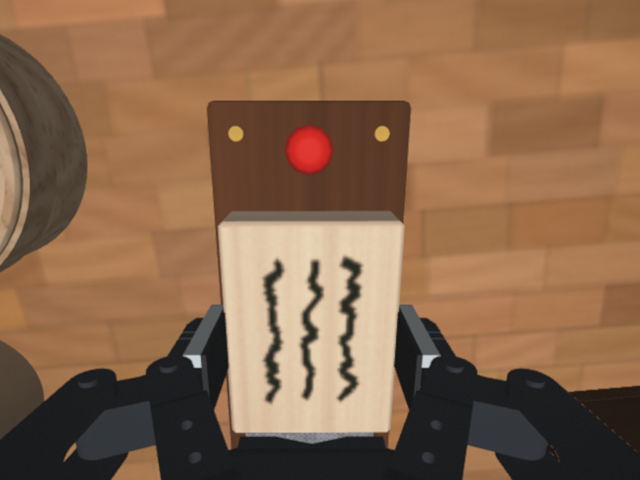

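Request:
{"name": "carry_out", "arguments": {"increments": [[0.4,0,-0.01,0.05,0],[0.4,0,-0.01,0.09,0],[0.4,0,-0.01,0.13,0],[0.4,0,-0.01,0.135,0],[0.4,0,-0.01,0.135,0]]}}

```text
clock: 7.18
position: [0.4709, 0.2358, 0.0174]
ee_rot: [[-0.068, 0.998, 0.008], [0.998, 0.068, 0.005], [0.004, 0.009, -1.0]]
ft_force: [0.1, -0.5, -2.1]
grip_width: 0.0604
```

Request:
{"name": "carry_out", "arguments": {"increments": [[0.75,0,0,0,0],[0.85,0,0,0,0],[0.9,0,0,0,0],[0.9,0,0,-0.05,0],[0.9,0,0,-0.2,0],[0.9,0,0,-0.5,0],[0.9,0,0,-0.7,0],[0.9,0,0,-0.7,0]]}}

```text
clock: 7.85
position: [0.4723, 0.2371, 0.1288]
ee_rot: [[-0.068, 0.998, 0.016], [0.998, 0.068, 0.008], [0.007, 0.016, -1.0]]
ft_force: [2.6, 0.2, 1.1]
grip_width: 0.0771
```

```bash
python3 -c "
from h import *
save('wrist','w10')
go(.6395,.3162,.15,73.7)
"
```

```text
t 7.9 p [0.4717 0.2363 0.1262] head 93.89 tilt [0.0139 0.0071] w 0.077 F [ 0.1 -0.1 -0.9]
q [ -5.8  20.7 -33.2 115.5  15.5  47.2 -43.9]
INC [ 0.457  1.155 -0.139] yaw 0.176
```

View pics/w10.png

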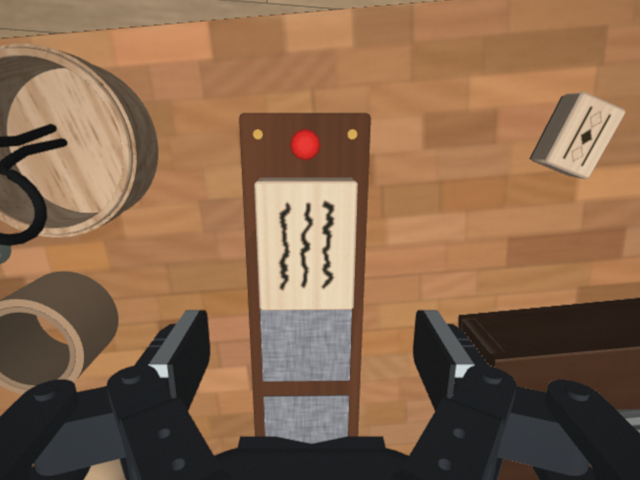

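```bash
python3 -c "
from h import *
z=load('w10');u=np.array([.070,-.9975])
r=ray(z,305,145,.024)[:2];print('red',r,'pad1',r+.062*u)
rect(z,[(255,181),(357,181),(354,309),(259,309)],.034)
a=(ray(z,261,381,.012)+ray(z,350,381,.012))/2;print('pad2 low edge->pad1',a[:2]-u*.113)
rect(z,[(579,94),(625,111),(585,180),(546,163)],.022)
"
```

```text
red [0.46612322 0.29946522] pad1 [0.47046322 0.23762022]
centre [0.471  0.2372] edges [0.0611 0.0842 0.0626 0.0838] dir(0->3) -86.0
pad2 low edge->pad1 [0.46997724 0.23726324]
centre [0.6371 0.3153] edges [0.0315 0.0446 0.0289 0.0426] dir(0->3) -105.6
```

```bash
python3 -c "
from h import *
z=load('w8')
for p in[(488,310),(640,300),(455,278),(640,262)]: print(p,ray(z,*p,.072),ray(z,*p,.0),dep(z,min(p[0],639),p[1]+2))
z=load('w10')
for p in[(497,362),(640,350),(460,315),(640,299)]: print(p,ray(z,*p,.072),ray(z,*p,.0),dep(z,min(p[0],639),p[1]+2))
z=load('side0')
for p in [(377,194),(490,238)]: print(p,ray(z,*p,.072),dep(z,*p))
"
```

```text
(488, 310) [0.58490366 0.18780483 0.072     ] [0.62327244 0.15509628 0.        ] [0.5853013  0.1863588  0.07175793]
(640, 300) [0.67651253 0.20061973 0.072     ] [0.74478629 0.17209449 0.        ] [0.67512825 0.19977332 0.07324897]
(455, 278) [0.56097382 0.2072629  0.072     ] [ 5.91530893e-01  1.80906280e-01 -5.55111512e-17] [0.58597767 0.18433517 0.0137521 ]
(640, 262) [0.66890241 0.22470036 0.072     ] [7.34691909e-01 2.04036052e-01 5.55111512e-17] [0.71644385 0.20811325 0.01969067]
(497, 362) [0.58558008 0.18653397 0.072     ] [0.62883167 0.14220239 0.        ] [0.58599913 0.18505911 0.07175596]
(640, 350) [0.66767446 0.19934214 0.072     ] [0.74041452 0.15961128 0.        ] [0.66683801 0.19837152 0.07264751]
(460, 315) [0.55856202 0.21513275 0.072     ] [0.59210867 0.18107391 0.        ] [0.58621256 0.18576208 0.01326036]
(640, 299) [0.65772494 0.23103124 0.072     ] [0.72689111 0.20268318 0.        ] [0.7130119  0.20668717 0.01419191]
(377, 194) [0.58667943 0.169599   0.072     ] [0.5607651  0.21646833 0.00377918]
(490, 238) [0.86647732 0.21977941 0.072     ] [0.86563701 0.22415653 0.06600406]
```

Request:
{"name": "carry_out", "arguments": {"increments": [[1,0.15,0.25,-0.1,0.05],[1,0.3,0.5,-0.1,0.1],[1,0.44,0.75,-0.1,0.14],[1,0.44,1,-0.1,0.175],[1,0.44,1,0,0.175],[1,0.44,1,0.1,0.175],[1,0.44,1,0.1,0.175]]}}

```text
clock: 8.48
position: [0.6151, 0.3113, 0.1097]
ee_rot: [[0.278, 0.961, 0.009], [0.961, -0.278, 0.005], [0.007, 0.007, -1.0]]
ft_force: [-1.4, 0.5, -0.5]
grip_width: 0.0853
```

```bash
python3 -c "
from h import *
save('wrist','w11')
go(.6385,.3158,.1,74)
"
```

```text
t 8.5333 p [0.615  0.3115 0.1114] head 73.88 tilt [0.0097 0.0052] w 0.0854 F [ 0.6  0.1 -0.2]
q [-14.1  34.2 -25.5  94.7  17.4  54.4 -62. ]
INC [0.07  0.142 0.078] yaw -0.001
```

View pics/w11.png

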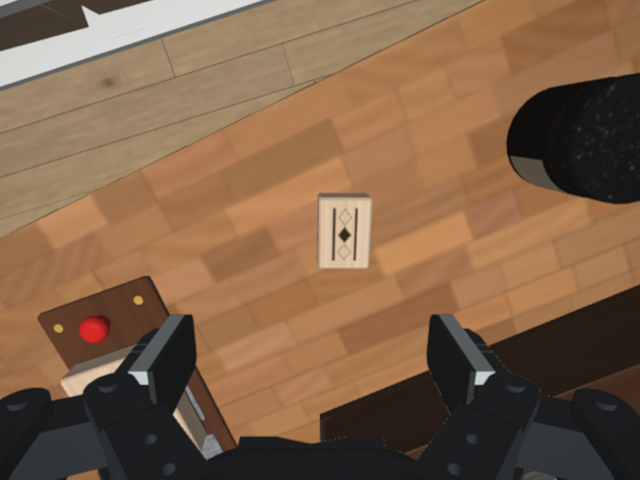

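```bash
python3 -c "
from h import *
z=load('w11')
rect(z,[(319,200),(371,200),(368,268),(319,267)],.022)
for p in[(40,60),(200,20),(560,140),(250,5),(20,100)]: print(p,dep(z,*p))
z=load('side0')
for p in[(420,95),(500,150),(400,130),(560,180)]: print(p,dep(z,*p))
"
```

```text
centre [0.6382 0.3158] edges [0.0307 0.0426 0.0304 0.0419] dir(0->3) -106.0
(40, 60) [ 0.26161237  0.59323786 -0.42309753]
(200, 20) [ 0.52010466  0.57695965 -0.42351334]
(560, 140) [0.74903573 0.34252653 0.05755829]
(250, 5) [ 0.59952604  0.5754689  -0.42462155]
(20, 100) [-0.02395966  0.63729302 -0.78079287]
(420, 95) [0.46179691 0.57818439 0.01327727]
(500, 150) [ 0.72272485  0.61158773 -0.07405014]
(400, 130) [ 0.40584334  0.59655028 -0.178673  ]
(560, 180) [ 0.8982616   0.70152924 -0.16790696]
```

Request:
{"name": "carry_out", "arguments": {"increments": [[0.8,0.07,0.14,0.1,0],[0.8,0.07,0.14,0.35,0],[0.8,0.07,0.14,0.55,0],[0.8,0.07,0.14,0.68,0],[0.8,0.07,0.14,0.71,0],[0.8,0.07,0.14,0.71,0]]}}

```text
clock: 9.03
position: [0.6379, 0.316, 0.0047]
ee_rot: [[0.277, 0.961, 0.008], [0.961, -0.277, 0.004], [0.006, 0.006, -1.0]]
ft_force: [-0.1, -0.1, 0.4]
grip_width: 0.0679
```

```bash
python3 -c "
from h import *
go(.6385,.3158,.004,74)
"
```

```text
t 9.0333 p [0.6379 0.316  0.0047] head 73.92 tilt [0.0078 0.0044] w 0.0679 F [-0.1 -0.1  0.4]
q [-15.9  43.1 -22.7  94.   21.3  46.7 -63.8]
INC [-0.     0.004  0.005] yaw -0.001
```

Request:
{"name": "carry_out", "arguments": {"increments": [[0.5,0,0,0,0],[0.3,0,0,0,0],[0.15,0,0,0,0],[0.15,0,0,0,0],[0.15,0,0,0,0],[0.15,0,0,0,0],[0.15,0,0,-0.1,0],[0.15,0,0,-0.35,0],[0.15,0,0,-0.6,0],[0.15,0,0,-0.9,0],[0.15,0,0,-0.9,0]]}}

```text
clock: 9.95
position: [0.6398, 0.3176, 0.1497]
ee_rot: [[0.277, 0.961, 0.017], [0.961, -0.277, 0.01], [0.014, 0.014, -1.0]]
ft_force: [0.8, 0.7, 0.6]
grip_width: 0.0311
```

```bash
python3 -c "
from h import *
go(.4815,.0779,.14,94)
"
```

```text
t 9.95 p [0.6398 0.3176 0.1497] head 73.92 tilt [0.0175 0.0098] w 0.0311 F [0.8 0.7 0.6]
q [-13.7  33.8 -25.9  90.   16.6  58.9 -60.3]
INC [-1.828 -0.572  0.031] yaw -0.175
```

Request:
{"name": "carry_out", "arguments": {"increments": [[0.15,-0.25,-0.08,0,-0.04],[0.15,-0.5,-0.15,0,-0.08],[0.15,-0.75,-0.23,0,-0.12],[0.15,-0.914,-0.286,0,-0.16],[0.15,-0.914,-0.286,0,-0.175],[0.15,-0.914,-0.286,0,-0.175]]}}

```text
clock: 10.45
position: [0.5607, 0.1961, 0.1489]
ee_rot: [[-0.069, 0.997, 0.02], [0.998, 0.069, 0.009], [0.008, 0.02, -1.0]]
ft_force: [1.0, 0.7, 0.7]
grip_width: 0.031
```

```bash
python3 -c "
from h import *
go(.4815,.0779,.14,94)
"
```

```text
t 10.45 p [0.5607 0.1961 0.1489] head 93.95 tilt [0.0196 0.0091] w 0.031 F [1.  0.7 0.7]
q [-1.000e-01  2.440e+01 -3.200e+01  1.064e+02  1.610e+01  5.240e+01
 -3.550e+01]
INC [-0.75  -0.582  0.041] yaw -0.0
```

Request:
{"name": "carry_out", "arguments": {"increments": [[0.15,-0.25,-0.2,0,0],[0.15,-0.5,-0.4,0,0],[0.15,-0.75,-0.582,0,0],[0.15,-0.75,-0.582,0.1,0],[0.15,-0.75,-0.582,0.3,0],[0.15,-0.75,-0.582,0.3,0],[0.15,-0.75,-0.582,0.3,0],[0.15,-0.75,-0.582,0.3,0]]}}

```text
clock: 11.12
position: [0.4833, 0.0799, 0.1025]
ee_rot: [[-0.07, 0.997, 0.021], [0.998, 0.07, 0.01], [0.009, 0.021, -1.0]]
ft_force: [0.7, -0.3, 0.5]
grip_width: 0.0309
```

```bash
python3 -c "
from h import *
save('wrist','w12')
go(.4815,.0779,.018,94)
"
```

```text
t 11.1667 p [0.4834 0.0798 0.1026] head 94.02 tilt [0.0211 0.0101] w 0.031 F [ 0.5  0.6 -0.4]
q [ 10.4  19.  -31.5 121.4  14.6  41.8 -26.4]
INC [-0.017 -0.026  0.564] yaw 0.0
```

View pics/w12.png

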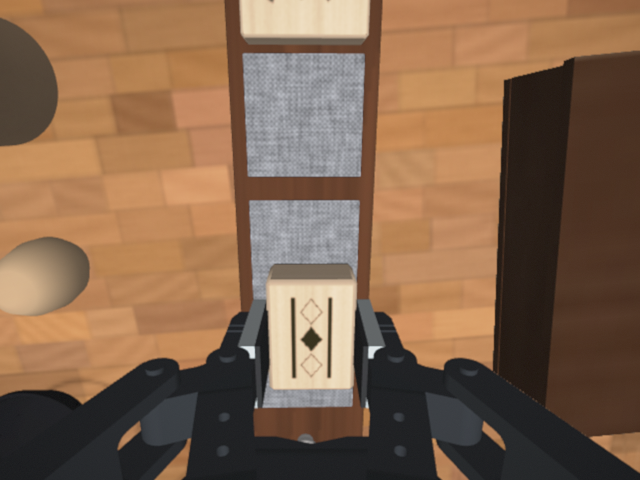

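```bash
python3 -c "
from h import *
z=load('w12');u=np.array([.070,-.9975])
rect(z,[(243,54),(365,54),(361,178),(247,178)],.012)
a=(ray(z,249,200,.012)+ray(z,360,200,.012))/2;print('pad3',a[:2]+u*.033)
rect(z,[(269,280),(356,280),(353,388),(272,388)],.120)
"
```

```text
centre [0.476  0.1573] edges [0.0658 0.0666 0.0669 0.0662] dir(0->3) -86.2
pad3 [0.4815973  0.07830685]
centre [0.4835 0.0815] edges [0.0297 0.0431 0.0301 0.0429] dir(0->3) -85.9
```

```bash
python3 -c "
from h import *
go(.4815,.0765,.0175,94)
"
```

```text
t 11.1667 p [0.4834 0.0798 0.1026] head 94.02 tilt [0.0211 0.0101] w 0.031 F [ 0.5  0.6 -0.4]
q [ 10.4  19.  -31.5 121.4  14.6  41.8 -26.4]
INC [-0.026 -0.026  0.567] yaw 0.0
```

Request:
{"name": "carry_out", "arguments": {"increments": [[0.15,-0.026,-0.026,0.2,0],[0.15,-0.026,-0.026,0.38,0],[0.15,-0.026,-0.026,0.48,0],[0.15,-0.026,-0.026,0.53,0],[0.15,-0.026,-0.026,0.565,0],[0.15,-0.026,-0.026,0.565,0],[0.15,-0.026,-0.026,0.565,0]]}}

```text
clock: 11.75
position: [0.4825, 0.0771, 0.0187]
ee_rot: [[-0.071, 0.997, 0.023], [0.997, 0.07, 0.01], [0.009, 0.023, -1.0]]
ft_force: [-0.4, -0.6, 0.4]
grip_width: 0.0311
```

```bash
python3 -c "
from h import *
go(.4815,.0765,.0165,94)
"
```

```text
t 11.75 p [0.4825 0.0771 0.0187] head 94.05 tilt [0.0225 0.0103] w 0.0311 F [-0.4 -0.6  0.4]
q [  6.   26.9 -26.7 124.3  22.4  31.8 -33.1]
INC [-0.004 -0.007  0.015] yaw 0.0
```

Request:
{"name": "carry_out", "arguments": {"increments": [[0.15,-0.004,-0.007,0.015,0],[0.15,-0.004,-0.007,0.015,0],[0.15,-0.004,-0.007,0.015,0],[0.5,-0.004,-0.007,0.015,0],[0.7,-0.004,-0.007,0.015,0],[0.7,-0.004,-0.007,0.015,0],[0.7,-0.004,-0.007,-0.05,0],[0.7,-0.004,-0.007,-0.25,0],[0.7,-0.004,-0.007,-0.5,0],[0.7,-0.004,-0.007,-0.7,0],[0.7,-0.004,-0.007,-0.7,0]]}}

```text
clock: 12.67
position: [0.4815, 0.0761, 0.1294]
ee_rot: [[-0.071, 0.997, 0.03], [0.997, 0.07, 0.011], [0.009, 0.03, -1.0]]
ft_force: [1.8, 0.1, 0.7]
grip_width: 0.0597
```

```bash
python3 -c "
from h import *
save('wrist','w13')
go(.6635,-.1845,.13,76.5)
"
```

```text
t 12.7167 p [0.4808 0.0756 0.1271] head 94.02 tilt [0.028  0.0105] w 0.06 F [-0.2 -0.3 -0.7]
q [ 12.5  16.4 -33.  120.9  12.7  44.2 -24.4]
INC [-1.815  1.094 -0.003] yaw 0.153
```

View pics/w13.png

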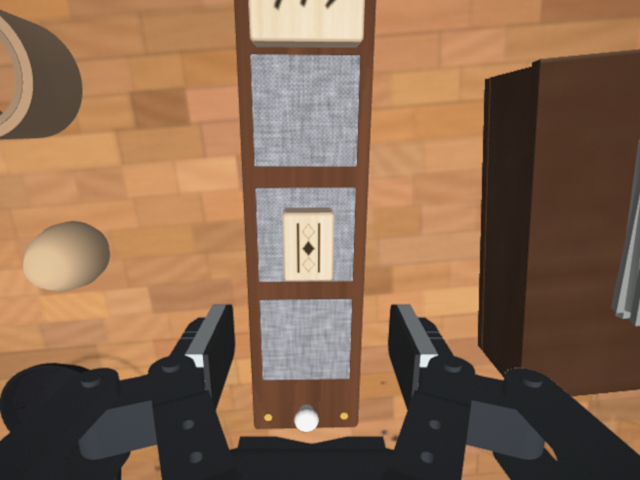

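```bash
python3 -c "
from h import *
z=load('w13')
rect(z,[(256,188),(355,188),(352.5,282),(259,282)],.012)
rect(z,[(284,211),(334,211),(332,280),(285,280)],.034)
rect(z,[(261,299),(352,299),(350,380),(263,380)],.012)
"
```

```text
centre [0.4815 0.0777] edges [0.0652 0.0667 0.0661 0.0662] dir(0->3) -86.0
centre [0.483  0.0774] edges [0.0307 0.0454 0.0304 0.0453] dir(0->3) -86.4
centre [ 0.4875 -0.0019] edges [0.0652 0.0675 0.0665 0.067 ] dir(0->3) -86.1
```

Request:
{"name": "carry_out", "arguments": {"increments": [[0.7,-0.25,0.15,0,0.04],[0.7,-0.5,0.3,0,0.08],[0.7,-0.75,0.45,0,0.12],[0.7,-0.91,0.55,0,0.15],[0.7,-0.91,0.55,0,0.153],[0.7,-0.91,0.55,0,0.153]]}}

```text
clock: 13.22
position: [0.5727, -0.0566, 0.1276]
ee_rot: [[0.237, 0.971, 0.027], [0.971, -0.237, 0.011], [0.017, 0.023, -1.0]]
ft_force: [-0.5, 0.2, -0.8]
grip_width: 0.0597
```

```bash
python3 -c "
from h import *
go(.666,-.1845,.12,76.5)
"
```

```text
t 13.2167 p [ 0.5727 -0.0566  0.1276] head 76.3 tilt [0.0267 0.0106] w 0.0597 F [-0.5  0.2 -0.8]
q [ 19.8  23.  -24.9 110.2  12.1  47.7 -25. ]
INC [-0.682  0.805  0.058] yaw -0.002
```

Request:
{"name": "carry_out", "arguments": {"increments": [[0.7,-0.2,0.25,0,0],[0.7,-0.4,0.5,0,0],[0.7,-0.6,0.72,0.03,0],[0.7,-0.68,0.805,0.06,0],[0.7,-0.68,0.805,0.06,0],[0.7,-0.68,0.805,0.06,0],[0.7,-0.68,0.805,0.06,0]]}}

```text
clock: 13.8
position: [0.6654, -0.1824, 0.1191]
ee_rot: [[0.235, 0.972, 0.025], [0.972, -0.235, 0.012], [0.018, 0.022, -1.0]]
ft_force: [-0.1, 0.5, 0.1]
grip_width: 0.0599
```

```bash
python3 -c "
from h import *
save('wrist','w14')
go(.666,-.1845,.004,76.5)
"
```

```text
t 13.85 p [ 0.6655 -0.1821  0.1196] head 76.44 tilt [0.026  0.0117] w 0.0596 F [0.2 1.1 0.1]
q [ 26.   32.8 -21.8  95.1  13.4  53.4 -14. ]
INC [-0.028 -0.01   0.77 ] yaw -0.001
```

View pics/w14.png

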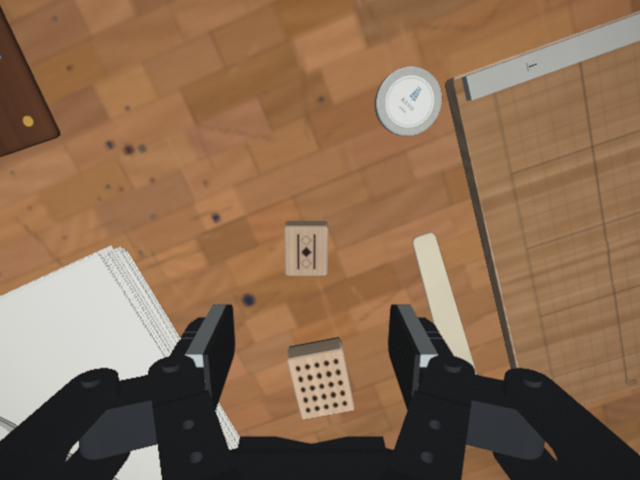

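```bash
python3 -c "
from h import *
z=load('w14')
rect(z,[(285,226.5),(328,226.5),(327,276),(286,276)],.02)
rect(z,[(290,359),(344,350),(353,409),(303,419)],.02)
go(.665,-.1838,.004,76.5)
"
```

```text
centre [ 0.6643 -0.1847] edges [0.0271 0.0333 0.0268 0.0332] dir(0->3) -103.8
centre [ 0.6518 -0.2838] edges [0.0381 0.049  0.0373 0.0506] dir(0->3) -94.1
t 13.85 p [ 0.6655 -0.1821  0.1196] head 76.44 tilt [0.026  0.0117] w 0.0596 F [0.2 1.1 0.1]
q [ 26.   32.8 -21.8  95.1  13.4  53.4 -14. ]
INC [-0.025 -0.018  0.77 ] yaw -0.001
```

Request:
{"name": "carry_out", "arguments": {"increments": [[0.7,-0.03,-0.018,0.2,0],[0.7,-0.03,-0.018,0.45,0],[0.7,-0.03,-0.018,0.65,0],[0.7,-0.03,-0.018,0.74,0],[0.7,-0.03,-0.018,0.77,0],[0.7,-0.03,-0.018,0.77,0]]}}

```text
clock: 14.35
position: [0.6647, -0.1833, 0.004]
ee_rot: [[0.233, 0.972, 0.025], [0.972, -0.234, 0.012], [0.018, 0.022, -1.0]]
ft_force: [-0.6, 0.5, 1.0]
grip_width: 0.0596
```

```bash
python3 -c "
from h import *
go(.665,-.1840,.004,76.5)
"
```

```text
t 14.35 p [ 0.6647 -0.1833  0.004 ] head 76.51 tilt [0.0252 0.0124] w 0.0596 F [-0.6  0.5  1. ]
q [ 24.4  40.7 -19.4  98.1  17.1  42.8 -16.5]
INC [-0.004  0.003 -0.   ] yaw 0.0
```

Request:
{"name": "carry_out", "arguments": {"increments": [[0.5,0,0,0,0],[0.3,0,0,0,0],[0.1,0,0,0,0],[0.1,0,0,0,0],[0.1,0,0,0,0],[0.1,0,0,0,0],[0.1,0,0,-0.1,0],[0.1,0,0,-0.35,0],[0.1,0,0,-0.6,0],[0.1,0,0,-0.8,0],[0.1,0,0,-0.8,0]]}}

```text
clock: 15.27
position: [0.6649, -0.1856, 0.1328]
ee_rot: [[0.233, 0.972, 0.035], [0.972, -0.234, 0.01], [0.018, 0.032, -0.999]]
ft_force: [0.7, 0.2, 0.1]
grip_width: 0.027
```

```bash
python3 -c "
from h import *
go(.487,-.0035,.13,94)
"
```

```text
t 15.2667 p [ 0.6649 -0.1856  0.1328] head 76.5 tilt [0.035  0.0097] w 0.027 F [0.7 0.2 0.1]
q [ 26.6  31.8 -22.1  94.9  13.2  54.  -13.5]
INC [ 0.903 -1.437 -0.011] yaw -0.153
```

Request:
{"name": "carry_out", "arguments": {"increments": [[0.1,0.12,-0.2,0,-0.04],[0.1,0.25,-0.4,0,-0.08],[0.1,0.35,-0.58,0,-0.12],[0.1,0.45,-0.72,0,-0.153],[0.1,0.45,-0.72,0,-0.153],[0.1,0.45,-0.72,0,-0.153]]}}

```text
clock: 15.77
position: [0.5755, -0.094, 0.1324]
ee_rot: [[-0.072, 0.997, 0.037], [0.997, 0.071, 0.009], [0.006, 0.037, -0.999]]
ft_force: [0.7, -0.1, -0.1]
grip_width: 0.0269
```

```bash
python3 -c "
from h import *
go(.487,-.0035,.11,94)
"
```

```text
t 15.7667 p [ 0.5755 -0.094   0.1324] head 94.11 tilt [0.0367 0.0088] w 0.0269 F [ 0.7 -0.1 -0.1]
q [ 26.4  23.6 -28.6 109.3  14.2  48.4  -5.2]
INC [ 0.643 -0.551  0.133] yaw 0.001
```

Request:
{"name": "carry_out", "arguments": {"increments": [[0.1,0.2,-0.2,0.05,0],[0.1,0.4,-0.4,0.1,0],[0.1,0.6,-0.55,0.13,0],[0.1,0.643,-0.55,0.133,0],[0.1,0.643,-0.55,0.133,0],[0.1,0.643,-0.55,0.133,0],[0.1,0.643,-0.55,0.133,0]]}}

```text
clock: 16.35
position: [0.4883, -0.0044, 0.1106]
ee_rot: [[-0.07, 0.997, 0.038], [0.998, 0.07, 0.008], [0.006, 0.039, -0.999]]
ft_force: [0.1, -0.1, 0.7]
grip_width: 0.0271
```

```bash
python3 -c "
from h import *
save('wrist','w15')
go(.487,-.0035,.0165,94)
"
```

```text
t 16.4 p [ 0.4881 -0.0045  0.1104] head 94.01 tilt [0.0377 0.0086] w 0.0272 F [-0.3 -0.1  0.5]
q [ 20.5  17.7 -31.4 121.9  13.6  41.5 -15.6]
INC [ 0.003 -0.031  0.625] yaw 0.0
```

View pics/w15.png

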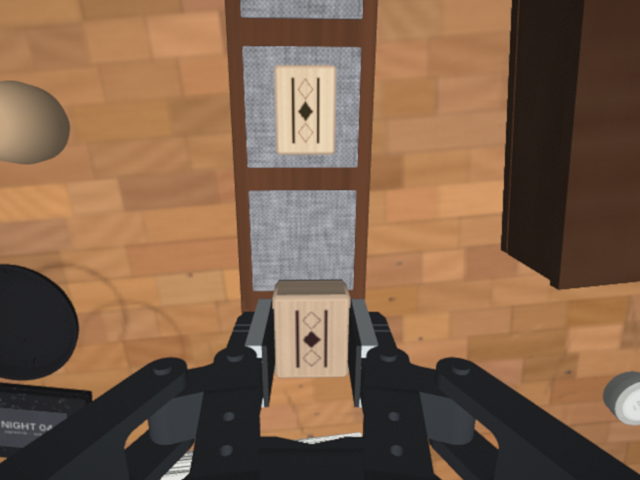

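```bash
python3 -c "
from h import *
z=load('w15')
rect(z,[(249,190),(357,190),(354,291),(252,291)],.012)
rect(z,[(273,294),(349,294),(345,376.5),(276,376.5)],.1265)
rect(z,[(275,66),(336,66),(335,154),(277,154)],.034)
"
```

```text
centre [ 0.4871 -0.0018] edges [0.0661 0.0672 0.0673 0.0665] dir(0->3) -86.3
centre [ 0.4877 -0.0038] edges [0.0266 0.0335 0.0258 0.0332] dir(0->3) -86.3
centre [0.4829 0.0764] edges [0.0312 0.044  0.0315 0.0438] dir(0->3) -85.8
```

Request:
{"name": "carry_out", "arguments": {"increments": [[0.1,0.012,-0.029,0.2,0],[0.1,0.012,-0.029,0.4,0],[0.1,0.012,-0.029,0.53,0],[0.1,0.012,-0.029,0.59,0],[0.1,0.012,-0.029,0.615,0],[0.1,0.012,-0.029,0.615,0],[0.1,0.012,-0.029,0.615,0]]}}

```text
clock: 16.98
position: [0.4879, -0.0025, 0.0185]
ee_rot: [[-0.069, 0.997, 0.038], [0.998, 0.069, 0.009], [0.006, 0.039, -0.999]]
ft_force: [0.3, -0.1, 0.5]
grip_width: 0.0267
```

```bash
python3 -c "
from h import *
go(.4875,-.0027,.0155,94)
"
```

```text
t 16.9833 p [ 0.4879 -0.0025  0.0185] head 93.96 tilt [0.0382 0.0085] w 0.0267 F [ 0.3 -0.1  0.5]
q [ 15.   26.5 -26.2 125.   22.5  30.5 -23.9]
INC [-0.001 -0.003  0.02 ] yaw -0.0
```

Request:
{"name": "carry_out", "arguments": {"increments": [[0.1,0,-0.003,0.02,0],[0.1,0,-0.003,0.02,0],[0.1,0,-0.003,0.02,0],[0.4,0,-0.003,0.02,0],[0.7,0,-0.003,0.02,0],[0.7,0,-0.003,0.02,0],[0.7,0,-0.003,-0.05,0],[0.7,0,-0.003,-0.25,0],[0.7,0,-0.003,-0.5,0],[0.7,0,-0.003,-0.7,0],[0.7,0,-0.003,-0.7,0],[0.7,0,-0.003,-0.7,0]]}}

```text
clock: 17.98
position: [0.4844, -0.0037, 0.1257]
ee_rot: [[-0.069, 0.997, 0.042], [0.998, 0.068, 0.008], [0.005, 0.042, -0.999]]
ft_force: [-0.3, 0.3, -0.6]
grip_width: 0.0596
```

```bash
python3 -c "
from h import *
save('wrist','w16')
go(.653,-.2835,.13,87.5)
"
```

```text
t 18.0333 p [ 0.4836 -0.0038  0.1244] head 93.93 tilt [0.0398 0.008 ] w 0.0598 F [-0.8  0.2  0.4]
q [ 21.7  16.  -32.6 121.9  12.6  42.9 -15. ]
INC [-1.938  1.    -0.007] yaw 0.056
```

View pics/w16.png

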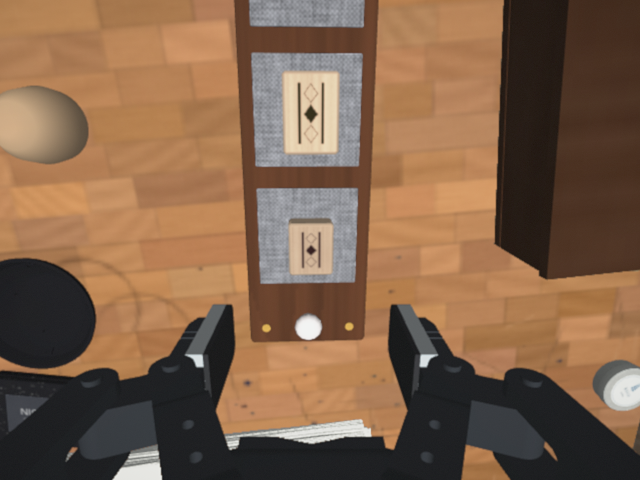

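```bash
python3 -c "
from h import *
z=load('w16')
rect(z,[(256,188),(358,188),(354.5,283),(260,283)],.012)
rect(z,[(289,224),(333,224),(332,275),(290,275)],.032)
"
```

```text
centre [ 0.4867 -0.0018] edges [0.0663 0.0667 0.0659 0.066 ] dir(0->3) -86.1
centre [ 0.4885 -0.0045] edges [0.0271 0.0336 0.0269 0.0334] dir(0->3) -86.1
```

Request:
{"name": "carry_out", "arguments": {"increments": [[0.85,-0.25,0.15,-0.05,0.02],[0.85,-0.5,0.3,-0.05,0.04],[0.85,-0.75,0.4,-0.05,0.056],[0.85,-0.97,0.5,-0.05,0.056],[0.85,-0.97,0.5,-0.05,0.056],[0.85,-0.97,0.5,-0.05,0.056]]}}

```text
clock: 18.53
position: [0.5677, -0.1458, 0.1325]
ee_rot: [[0.046, 0.998, 0.037], [0.999, -0.047, 0.009], [0.01, 0.037, -0.999]]
ft_force: [0.5, 1.0, -0.9]
grip_width: 0.0725
```

```bash
python3 -c "
from h import *
go(.653,-.2835,.12,87.5)
"
```

```text
t 18.5333 p [ 0.5677 -0.1458  0.1325] head 87.34 tilt [0.0374 0.0087] w 0.0725 F [ 0.5  1.  -0.9]
q [ 30.2  23.6 -26.8 109.   13.1  48.4  -5.8]
INC [-0.892  0.608  0.096] yaw -0.001
```

Request:
{"name": "carry_out", "arguments": {"increments": [[0.85,-0.25,0.2,0.03,0],[0.85,-0.5,0.4,0.06,0],[0.85,-0.75,0.6,0.09,0],[0.85,-0.892,0.608,0.1,0],[0.85,-0.892,0.608,0.1,0],[0.85,-0.892,0.608,0.1,0],[0.85,-0.892,0.608,0.1,0]]}}

```text
clock: 19.12
position: [0.6525, -0.2818, 0.1183]
ee_rot: [[0.045, 0.998, 0.036], [0.999, -0.046, 0.01], [0.012, 0.035, -0.999]]
ft_force: [-0.4, 1.3, -0.2]
grip_width: 0.0723
```

```bash
python3 -c "
from h import *
save('wrist','w17')
go(.653,-.2835,.004,87.5)
"
```

```text
t 19.1667 p [ 0.6527 -0.2814  0.1188] head 87.45 tilt [0.0363 0.0101] w 0.0726 F [0.5 0.8 0.2]
q [ 35.2  34.7 -23.6  92.3  14.9  54.3   4.4]
INC [-0.023 -0.025  0.765] yaw -0.0
```

View pics/w17.png

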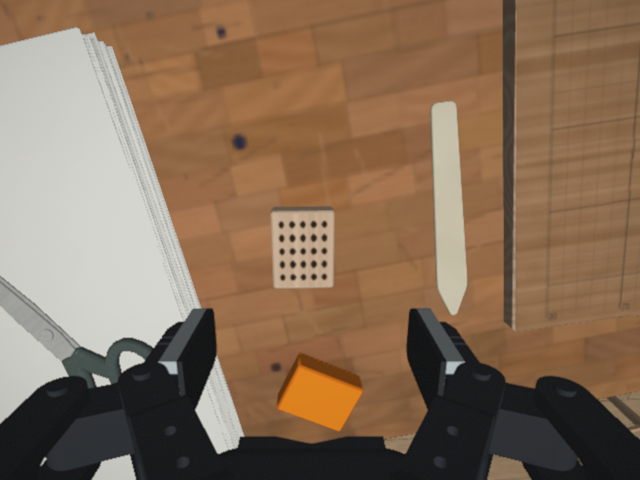

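```bash
python3 -c "
from h import *
z=load('w17')
rect(z,[(272,211),(334,211),(334,289),(273,289)],.02)
go(.6518,-.2832,.004,88)
"
```

```text
centre [ 0.6511 -0.2842] edges [0.0385 0.0523 0.0401 0.052 ] dir(0->3) -92.5
t 19.1667 p [ 0.6527 -0.2814  0.1188] head 87.45 tilt [0.0363 0.0101] w 0.0726 F [0.5 0.8 0.2]
q [ 35.2  34.7 -23.6  92.3  14.9  54.3   4.4]
INC [-0.021 -0.033  0.765] yaw -0.005
```

Request:
{"name": "carry_out", "arguments": {"increments": [[0.78,-0.026,-0.033,0.2,0],[0.78,-0.026,-0.033,0.45,0],[0.78,-0.026,-0.033,0.65,0],[0.78,-0.026,-0.033,0.73,0],[0.78,-0.026,-0.033,0.765,0],[0.78,-0.026,-0.033,0.765,0]]}}

```text
clock: 19.67
position: [0.6518, -0.2827, 0.0038]
ee_rot: [[0.043, 0.998, 0.036], [0.999, -0.043, 0.011], [0.012, 0.035, -0.999]]
ft_force: [-0.4, -0.8, -0.4]
grip_width: 0.0665
```

```bash
python3 -c "
from h import *
go(.6518,-.2842,.004,88)
"
```

```text
t 19.6667 p [ 0.6518 -0.2827  0.0038] head 87.53 tilt [0.0356 0.0109] w 0.0665 F [-0.4 -0.8 -0.4]
q [ 33.6  42.3 -21.1  95.3  18.6  44.1   2. ]
INC [-0.01   0.001 -0.001] yaw -0.004
```

Request:
{"name": "carry_out", "arguments": {"increments": [[0.6,0,0,0,0],[0.4,0,0,0,0],[0.25,0,0,0,0],[0.25,0,0,0,0],[0.25,0,0,0,0],[0.25,0,0,0,0],[0.25,0,0,-0.1,0],[0.25,0,0,-0.35,0],[0.25,0,0,-0.6,0],[0.25,0,0,-0.95,0],[0.25,0,0,-0.95,0],[0.25,0,0,-0.95,0]]}}

```text
clock: 20.67
position: [0.6489, -0.2852, 0.1532]
ee_rot: [[0.044, 0.998, 0.043], [0.999, -0.044, 0.007], [0.009, 0.043, -0.999]]
ft_force: [-0.2, 0.2, -0.6]
grip_width: 0.0391
```

```bash
python3 -c "
from h import *
go(.476,.156,.15,94)
"
```

```text
t 20.6667 p [ 0.6489 -0.2852  0.1532] head 87.51 tilt [0.0433 0.0072] w 0.0391 F [-0.2  0.2 -0.6]
q [ 36.2  32.3 -24.3  91.6  14.   56.9   5.5]
INC [ 2.888 -1.28  -0.007] yaw -0.057
```

Request:
{"name": "carry_out", "arguments": {"increments": [[0.25,0.25,-0.15,0,-0.02],[0.25,0.5,-0.3,0,-0.04],[0.25,0.75,-0.42,0,-0.057],[0.25,0.97,-0.5,0,-0.057],[0.25,0.97,-0.5,0,-0.057],[0.25,0.97,-0.5,0,-0.057]]}}

```text
clock: 21.17
position: [0.5801, -0.1344, 0.1527]
ee_rot: [[-0.074, 0.996, 0.044], [0.997, 0.074, 0.007], [0.004, 0.045, -0.999]]
ft_force: [-0.1, -0.7, 0.8]
grip_width: 0.0389
```

```bash
python3 -c "
from h import *
go(.476,.156,.15,94)
"
```

```text
t 21.1667 p [ 0.5801 -0.1344  0.1527] head 94.23 tilt [0.0443 0.0068] w 0.0389 F [-0.1 -0.7  0.8]
q [ 30.5  23.1 -29.1 107.1  13.5  50.7  -0.5]
INC [ 1.982 -0.549  0.   ] yaw 0.002
```

Request:
{"name": "carry_out", "arguments": {"increments": [[0.25,0.25,-0.1,0,0],[0.25,0.5,-0.2,0,0],[0.25,0.75,-0.25,0,0],[0.25,0.99,-0.275,0,0],[0.25,0.99,-0.275,0,0],[0.25,0.99,-0.275,0,0]]}}

```text
clock: 21.67
position: [0.5283, 0.0119, 0.1521]
ee_rot: [[-0.076, 0.996, 0.045], [0.997, 0.076, 0.007], [0.003, 0.046, -0.999]]
ft_force: [0.4, -0.5, -0.2]
grip_width: 0.039
```

Request:
{"name": "carry_out", "arguments": {"increments": [[0.25,0.25,-0.1,0,0],[0.25,0.5,-0.2,0,0],[0.25,0.75,-0.25,0,0],[0.25,0.97,-0.275,0.1,0],[0.25,0.97,-0.275,0.25,0],[0.25,0.97,-0.275,0.25,0],[0.25,0.97,-0.275,0.25,0],[0.25,0.97,-0.275,0.25,0]]}}

```text
clock: 22.33
position: [0.4788, 0.1527, 0.1138]
ee_rot: [[-0.074, 0.996, 0.046], [0.997, 0.074, 0.006], [0.003, 0.046, -0.999]]
ft_force: [-0.3, -0.1, -0.5]
grip_width: 0.0391
```

```bash
python3 -c "
from h import *
save('wrist','w18')
go(.476,.156,.016,94)
"
```

```text
t 22.3833 p [0.4789 0.1528 0.1141] head 94.23 tilt [0.0463 0.0065] w 0.0388 F [ 0.5 -1.   0.3]
q [  5.1  19.1 -35.6 120.2  17.7  42.9 -37.4]
INC [ 0.021 -0.048  0.653] yaw 0.002
```

View pics/w18.png

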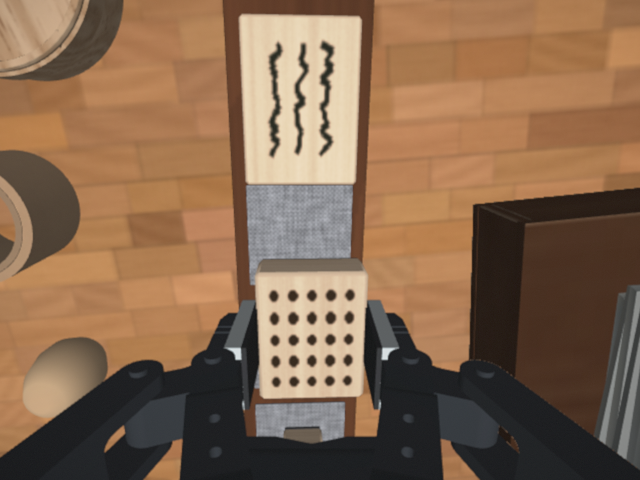

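```bash
python3 -c "
from h import *
z=load('w18');u=np.array([.07,-.9975])
rect(z,[(256,273),(367,273),(363,396.5),(260,396.5)],.130)
a=(ray(z,255,403,.012)+ray(z,345,403,.012))/2;print('pad2 from pad3 edge',a[:2]-u*.047)
rect(z,[(239,15),(361,16),(356,184),(246,183)],.034)
"
```

```text
centre [0.4785 0.153 ] edges [0.0381 0.0503 0.0391 0.0496] dir(0->3) -85.7
pad2 from pad3 edge [0.48142193 0.07829331]
centre [0.4709 0.2367] edges [0.061  0.0844 0.0617 0.0833] dir(0->3) -85.8
```

```bash
python3 -c "
from h import *
go(.4762,.157,.018,94)
"
```

```text
t 22.3833 p [0.4789 0.1528 0.1141] head 94.23 tilt [0.0463 0.0065] w 0.0388 F [ 0.5 -1.   0.3]
q [  5.1  19.1 -35.6 120.2  17.7  42.9 -37.4]
INC [ 0.027 -0.046  0.639] yaw 0.002
```

Request:
{"name": "carry_out", "arguments": {"increments": [[0.25,0.027,-0.046,0.2,0],[0.25,0.027,-0.046,0.4,0],[0.25,0.027,-0.046,0.54,0],[0.25,0.027,-0.046,0.6,0],[0.25,0.027,-0.046,0.635,0],[0.25,0.027,-0.046,0.635,0],[0.25,0.027,-0.046,0.635,0]]}}

```text
clock: 22.97
position: [0.477, 0.157, 0.0197]
ee_rot: [[-0.073, 0.996, 0.048], [0.997, 0.073, 0.007], [0.003, 0.048, -0.999]]
ft_force: [0.8, -0.1, -0.6]
grip_width: 0.039
```

```bash
python3 -c "
from h import *
go(.4762,.157,.0155,94)
save('wrist','w19')
"
```

```text
t 22.9667 p [0.477  0.157  0.0197] head 94.2 tilt [0.0476 0.0068] w 0.039 F [ 0.8 -0.1 -0.6]
q [ -1.2  27.8 -29.7 123.5  27.5  32.3 -47. ]
INC [ 0.001 -0.006  0.028] yaw 0.002
```

View pics/w19.png

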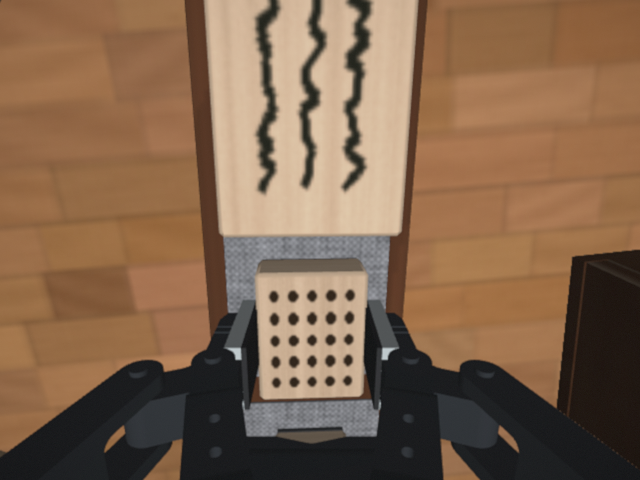

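Request:
{"name": "carry_out", "arguments": {"increments": [[0.25,0,-0.005,0.015,0],[0.25,0,-0.005,0.025,0],[0.25,0,-0.005,0.025,0],[0.25,0,-0.005,0.025,0],[0.5,0,-0.005,0.025,0],[0.75,0,-0.005,0.025,0],[0.75,0,-0.005,0.025,0],[0.75,0,-0.005,-0.05,0],[0.75,0,-0.005,-0.3,0],[0.75,0,-0.005,-0.6,0],[0.75,0,-0.005,-0.9,0],[0.75,0,-0.005,-0.9,0]]}}

```text
clock: 24.02
position: [0.4715, 0.1576, 0.1613]
ee_rot: [[-0.074, 0.996, 0.055], [0.997, 0.074, 0.009], [0.005, 0.055, -0.998]]
ft_force: [1.0, 0.0, 1.3]
grip_width: 0.0643
```

Request:
{"name": "carry_out", "arguments": {"increments": [[0.75,-0.2,0,-0.25,0],[0.75,-0.4,0,-0.5,0],[0.75,-0.5,0,-0.6,0],[0.75,-0.5,0,-0.6,0],[0.75,-0.5,0,-0.6,0],[0.75,-0.5,0,-0.6,0],[0.75,-0.5,0,-0.6,0],[0.75,-0.5,0,-0.6,0]]}}

```text
clock: 24.68
position: [0.4715, 0.0828, 0.25]
ee_rot: [[-0.076, 0.996, 0.053], [0.997, 0.075, 0.009], [0.005, 0.054, -0.999]]
ft_force: [0.5, 0.5, 0.2]
grip_width: 0.0643
```

```bash
python3 -c "
from h import *
go(.4762,.157,.0155,94)
save('wrist','w20');save('side','s20');save('scene','c20')
im=cv2.imread('pics/s20.png')
cv2.imwrite('pics/s20c.png',cv2.resize(im[130:290,260:400],None,fx=3.7,fy=3.7,interpolation=2))
"
```

```text
t 24.6833 p [0.4715 0.0828 0.25  ] head 94.35 tilt [0.0532 0.0092] w 0.0643 F [0.5 0.5 0.2]
q [ 18.    5.6 -37.7 115.3   4.7  57.3 -17.5]
INC [ 0.483 -0.016  1.567] yaw 0.003
```

View pics/w20.png

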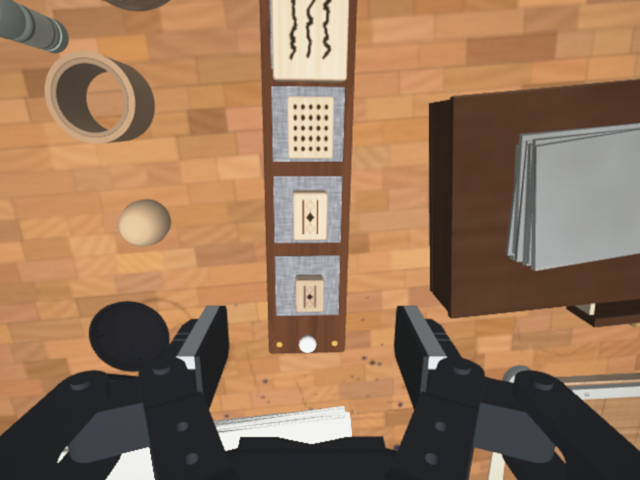

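View pics/s20c.png

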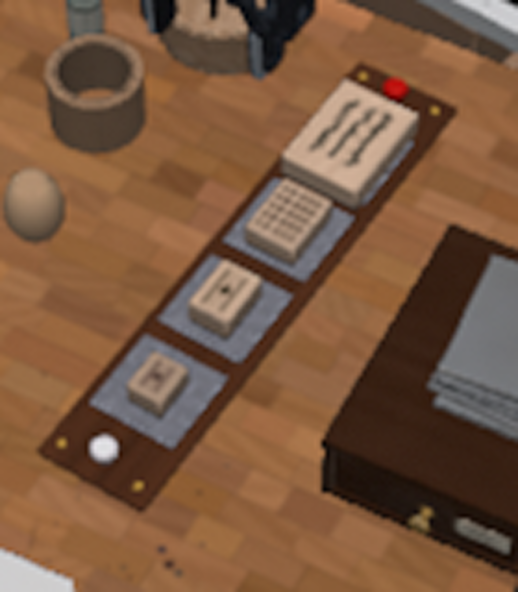

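```bash
python3 -c "
from h import *
im=cv2.imread('pics/w20.png')
cv2.imwrite('pics/w20c.png',cv2.resize(im[70:360,255:365],None,fx=2,fy=2,interpolation=2)) 
cv2.imwrite('pics/w20d.png',cv2.resize(im[75:220,255:365],None,fx=4,fy=4,interpolation=2)) 
cv2.imwrite('pics/w20e.png',cv2.resize(im[165:330,255:365],None,fx=3.5,fy=3.5,interpolation=2)) 
"
```

```text
(no output)
```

View pics/w20d.png

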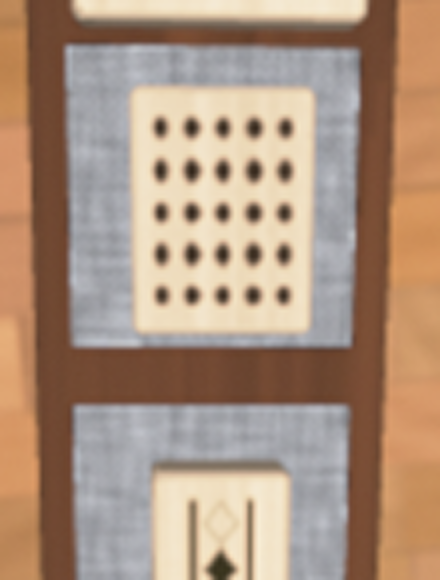

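View pics/w20e.png

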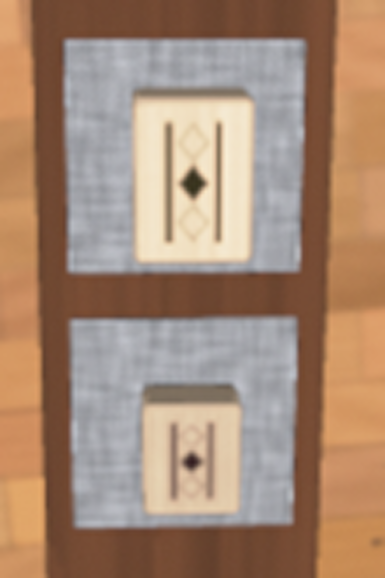

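```bash
python3 -c "
from h import *
z=load('w20');a=((255,75),4);b=((255,165),3.5)
print('pad2');rect(z,[(66,46),(360,48),(353,346),(72,346)],.012,*a)
rect(z,[(132,87),(315,87),(311,332),(136,332)],.032,*a)
print('pad3');rect(z,[(64,40),(306,38),(300,270),(68,271)],.012,*b)
rect(z,[(133,97),(254,96),(252,262),(136,262)],.034,*b)
print('pad4');rect(z,[(70,318),(298,317),(294,523),(75,526)],.012,*b)
rect(z,[(142,403),(242,402),(239,514),(145,514)],.032,*b)
z=load('s20');o=((260,130),3.7)
print('side dots');rect(z,[(286,179),(334,207),(292,250),(246,221)],.032,*o)
print('pad2');rect(z,[(268,178),(353,222),(308,282),(222,235)],.012,*o)
print('side long');rect(z,[(227,258),(262,288),(226,322),(190,301)],.034,*o)
print('pad3');rect(z,[(208,254),(293,297),(241,361),(160,316)],.012,*o)
print('side short');rect(z,[(158,349),(188,372),(155,403),(128,383)],.032,*o)
print('pad4');rect(z,[(149,334),(228,378),(174,447),(92,401)],.012,*o)
"
```

```text
pad2
centre [0.4762 0.1577] edges [0.0661 0.066  0.0665 0.0658] dir(0->3) -85.9
centre [0.4777 0.1553] edges [0.0392 0.0515 0.0392 0.0512] dir(0->3) -85.6
pad3
centre [0.4817 0.0783] edges [0.0661 0.0663 0.0665 0.0654] dir(0->3) -86.0
centre [0.4831 0.0767] edges [0.0315 0.045  0.0313 0.0446] dir(0->3) -85.5
pad4
centre [ 0.4875 -0.0016] edges [0.0661 0.066  0.0665 0.0661] dir(0->3) -85.6
centre [ 0.4889 -0.0041] edges [0.028  0.0345 0.027  0.0341] dir(0->3) -85.7
side dots
centre [0.4825 0.1547] edges [0.0407 0.0469 0.0396 0.0458] dir(0->3) -90.8
pad2
centre [0.48   0.1566] edges [0.0702 0.0606 0.071  0.0596] dir(0->3) -85.2
side long
centre [0.4887 0.0752] edges [0.0342 0.0366 0.0294 0.0432] dir(0->3) -90.3
pad3
centre [0.4856 0.0781] edges [0.0682 0.0632 0.0656 0.0612] dir(0->3) -85.7
side short
centre [ 0.493  -0.0048] edges [0.027  0.032  0.0236 0.0329] dir(0->3) -91.1
pad4
centre [ 0.4922 -0.0011] edges [0.0637 0.0642 0.065  0.0648] dir(0->3) -86.5
```

All four are within about 3 mm and 1° of their pads. The arm is clear and at rest, so I'm handing in.

```bash
python3 -c "
from h import *
s=bot.observe();print(s['clock'],np.abs(s['qd']).max());print(bot.job_done())"
```

```text
24.8333 0.15304407225643854
the job is handed in; nothing more can be done
None
```

I placed all four stamps on the strip in size order from the red knob to the white: waves on pad 1, dots on pad 2, long diamond on pad 3 and short diamond on pad 4. The job was handed in at 24.8 s of the 102 s allowed, with the gripper open and about 0.25 m above the table, touching nothing.

| Stamp | Distance from pad centre (last wrist-camera check) |
|---|---|
| Waves | about 1 mm (checked in an earlier picture; partly out of frame in the last one) |
| Dots | about 2.8 mm |
| Long diamond | about 2.1 mm |
| Short diamond | about 2.9 mm |

- **Alignment:** by the wrist camera, each stamp's long side is within about 1° of the strip's direction. All four look flat.
- **Cameras:** the side camera reads positions about 4–5 mm further along x than the wrist camera. Measured stamp to pad, it gives about 3–4 mm for the three smaller stamps and was not used for the waves. Its rougher corner readings put those three about 5° off the strip's direction, still inside the 0.22 rad (12.6°) limit.
- **Tool tilt:** the tool slowly drifted to about 3° off vertical during the moves, and I could not correct that through the interface.
- **Look-alikes:** I took the diamond stamp near the red-knob end as the long diamond, because its measured size fits 32 x 45 mm. I left the similar stamp behind the drawer box and the orange block alone.

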